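Hang the lift-off gate of the ink bay

TASK

Lift the barred gate out of its slotted rest and hang it, standing well open, on the ink bay's hinge, lowering both of its knuckles together over the two pins until it sits fully home on the brackets. Then swing it shut against the stop post and let go. Be gentle: find the pins by feel, never push the gate against the bay with more than about 50 N, and leave the two tins standing in the bay.

Things in the scene. Friction and masses are not known exactly. Their poses are not given: they have to be found in the camera images.
- gate_grip (a point): Point in the loose gate's top rail (10 mm thick, 22 high), the place to grip, above the centre of mass. The gate (about 0.4 kg, solid hinge stile) is an upright barred frame 10 mm thick and 114 high, standing in the rest. Axes: x along the gate to its free end, y through its thickness, z up. From here the gate's top is 11 mm up, its bottom 103 mm down, the knuckles' axis 38 mm to -x.
- gate_knuckle (a point): On the axis of the gate's two knuckles, at the lower one's underside, 93 mm below gate_grip; axes as gate_grip. The knuckles are upright tubes, outside 18 mm, bore 10 mm, 16 mm high, open at both ends, plain edges, the upper one 64 mm above the lower, joined by tabs to the hinge stile, which begins 19 mm from their axis.
- gate_end (a point): Near the gate's free end (which is 150 mm from the knuckles' axis), in mid thickness: 145 mm from that axis, 50 mm above the lower knuckle's underside; axes as gate_grip. Since the lower knuckle cannot pass the upper bracket from above, the gate must come in sideways from the bay's -x, knuckles just above the pins' tops, before it is lowered.
- bay: Grey sheet-metal ink bay fixed to the table, walls 95 mm high. Origin on the table under the middle of its mouth; -x points out of the mouth towards the robot, z up. The hinge with its pins is at the mouth's -y end, the stop post (118 mm high) at its +y end. The shut gate stands across the mouth, its +x along the bay's +y; its free end opens to the bay's -x. At least 35 mm is free inside behind it.
- pins (a point): NOMINAL pin axis, at the lower bracket's top face, 40 mm up; axes as bay. Two upright pins on one line, 8 mm thick, 16 high, the top 2 mm tapered to 6; upper bracket 64 mm higher. Brackets: 14 mm discs, post 20 mm to +x. The carrier's foot is slotted: the true axis lies up to 6 mm off along the bay's x and up to 6 mm along y, new each time, not measured. It is firm. Home: knuckle rests on bracket.
- stop (a point): Point on the stop post's face (it looks to the bay's -x) against which the outer 10 mm or more of the shut gate lies, 100 mm above the table; axes as bay.
- rest: Plywood rest fixed to the table, 130 x 50 x 36 mm, with a 12.4 mm wide, 30 mm deep slot in which the gate's bottom edge stands. Origin at the centre of its underside, x along the slot towards the gate's free end.
- tin_a: Ink tin 66 mm across, 72 mm high, loose in the bay on the hinge side; origin at the centre of its underside.
- tin_b: Ink tin 61 mm across, 55 mm high, loose in the bay on the stop-post side; origin at the centre of its underside.
Things that resemble listed ones, but are neither listed nor needed, are in the scene too. Leave any green or red look-alike of the tin_a alone.

How it is judged (in metres and radians):
On the way, in this order (a step that is already met when the one before it is completed fails the run):
1. the gate is lifted clear of its rest (height (world z) of gate_knuckle above 0.052 m), for 0.1 s.
2. the gate sits fully home on both pins while standing open by at least 15 degrees (z of gate_knuckle in the frame of bay between 0.0375 and 0.0425 m and horizontal distance between gate_knuckle and pins below 0.0115 m and angle between gate_knuckle's own z axis and vertical below 0.08 rad and x of gate_end in the frame of bay below -0.068 m), for 0.2 s.
At the end, for the whole second after the job is handed in: The gate sits fully home on both pins (lower knuckle's underside within 2.5 mm of its bracket's face, knuckle axis within 11.5 mm of the nominal pin axis, gate upright within 0.08 rad), is shut (free end within 6 mm of lying against the stop post), still and released, and both tins stand upright (z of gate_knuckle in the frame of bay between 0.0375 and 0.0425 m and horizontal distance between gate_knuckle and pins below 0.0115 m and angle between gate_knuckle's own z axis and vertical below 0.08 rad and x of gate_end in the frame of bay above -0.034 m and y of gate_end in the frame of bay above 0.05 m and linear speed of gate below 0.02 m/s and angle between each of tin_a, tin_b's own z axis and vertical below 0.1 rad); the robot touches nothing.
It fails at once if the gate is pressed against the bay or its pins with more than 50 N (contact force between gate and bay above 50 N).
It also fails if it takes over 69 s, if anything falls off the work surface, if the arm or the gripper's body presses on something with over 40 N, if the wrist force passes 120 N, or if a joint passes its speed limit or range.

ROBOT

A 6-joint arm with a two-finger parallel gripper is mounted at the origin on a cart in front of the work surface, level with it; the furniture and walls round the work are solid. World frame = base frame: x ahead of the robot, y to its left, z up, the work surface at z = 0. Lengths are in m, angles in degrees, forces in N, time in s.
With the tool pointing down it reaches from about 0.4 to 0.825 m from the base axis. Payload 7 kg.
Tool frame: the origin (TCP) lies at the centre of the arm's flange, where the gripper is bolted on; the fingertips stand 178 mm ahead of it and the grasp point (between the pads) lies 159 mm ahead of it; x points along the fingers, y is the direction in which the jaws open and shut, and the axes are right-handed (so a half turn about x gives the same grasp; the last joint's range is limited). The gripper opens to 88 mm and grips with 3 to 60 N. Pads are 19 mm wide; open, the fingers measure 130 mm over their backs; the gripper's body (78 mm by 193 mm) begins 47 mm behind the grasp point.
Start: joints at [-60.556, 20.546, 0.682, 0, -70.136, -16.507], TCP at [0.151, -0.658, 0.405] pointing down, gripper open.
Joint ranges: [-176.03, 176.03], [-82.01, 121.73], [-58.28, 71.71], [-173.87, 95.51], [-174.79, -0.11], [-173.66, 173.66]. Speed limits (degrees/s): [136.94, 136.94, 172.46, 180, 180, 180].

INTERFACE

Orientations are given as [roll, pitch, yaw] about the fixed x, y, z axes, in that order (R = Rz(yaw) Ry(pitch) Rx(roll)).
In Python, from plant import ctrl gives the robot as it stands. The module is installed in compiled form; this text tells all that it offers.
- The arm moves only by the shell command python3 -m inch 'ROWS'. ROWS is JSON, one flat list of numbers, 7 for each row, row after row: the shift along the tool's x, y, z in m, then the turn, a rotation vector about the tool's x, y, z in degrees, then the finger opening in m, from 0 to 0.0876. In form: [dx, dy, dz, rx, ry, rz, hand, dx, dy, dz, rx, ry, rz, hand, ...]. A call has 1 to 20 rows; each row shifts and turns the pose as measured when the row begins, along the tool's axes as they then stand; what a row does not reach is not made up. A row lasts 1/8 s, in which the tool goes at most 62.5 mm and 10.7 degrees, less where a joint would pass 70% of its speed; a pose out of reach is approached as far as the arm can. A call with a gripper value outside its range is refused whole. The fingers move at their own pace and stop on an object; the grip force is fixed at half the most. Time passes only in rows, so rows that do not move let the fingers close. It gives the time, the measured TCP pose, the force and the opening at its end, in the units of the state.
- ctrl.get_obs(): the state, without advancing time (a new reading comes with each control period).
- ctrl.snapshot(name): name is "side" or "top"; returns a dict with "color" (384x512x3 uint8, red, green, blue), "depth" (384x512 float32, m along the optical axis (not along the pixel's ray), 0 where there is no reading), "K" (3x3 intrinsics, pixels), "position" and "attitude" of the camera in the world. Camera axes: x right, y up, looking along -z (the intrinsics and any distortion apply to the point x, -y, -z); pixel columns grow to the right and rows downward; lengths in m; the calibration is good to about 2 mm. A picture is of the moment at which its call begins.
- ctrl.close_job(): hands the job in, once; it reports no verdict.
The state is a dict: "clock": time; "joint_pos": joint angles; "qvel": joint speeds; "tau": joint torques, N m; "tool_pos": TCP position; "orientation": TCP orientation; "force": force on the tool from outside, world axes, zero at the start; "moment": the same for the moment, N m; "opening": finger opening in m.
Only numpy, scipy, OpenCV 4.12 (cv2) and the standard library are available. Lean on these libraries where they do the work, as an engineer would, in place of code of your own. Each camera call takes 0.05 s, during which the arm holds its last target.

## Working session

There is one attempt and no reset: what is moved stays moved. The work goes in short steps, Python scripts to look and compute and a shell command to move; the robot and the scene stay as the last step left them, time stands still between calls to the robot, and variables do not carry over. Pictures are saved under pics/ and viewed, and the job is handed in when it is done.

```bash
mkdir -p pics; cat > h.py <<'E'
import numpy as np, cv2
from plant import ctrl
from scipy.spatial.transform import Rotation as R
def snap(n):
    s=ctrl.snapshot(n); return s
E
python3 - <<'E'
from h import *
import pickle
print(ctrl.get_obs())
for n in ("side","top"):
    s=snap(n); pickle.dump(s,open(f'{n}0.pkl','wb'))
    cv2.imwrite(f'pics/{n}0.png',cv2.resize(s['color'][...,::-1],(768,576)))
    print(n,{k:(v if k not in('color','depth') else v.shape) for k,v in s.items()})
E
```

```text
{'clock': 0.0, 'joint_pos': array([-6.05554661e+01,  2.05918207e+01,  6.33576019e-01, -2.00992864e-02,
       -7.01364312e+01, -1.65075627e+01]), 'qvel': array([-0.04578628, -0.0541994 ,  0.05540121, -0.0254412 ,  0.03055478,
        0.00993184]), 'tau': array([ 8.24567924e-04, -5.82715130e+01,  2.93059623e+01,  6.99720874e+00,
        6.83120350e-03, -2.33952396e-04]), 'tool_pos': array([ 0.15108028, -0.65767333,  0.40371665]), 'orientation': array([ 95.2227947 ,  89.90345646, 108.15292092]), 'force': array([-0.40443215, -0.21621333, -0.16435465]), 'moment': array([-0.03343324,  0.0154609 , -0.04302807]), 'opening': 0.08774811044292812}
side {'color': (384, 512, 3), 'depth': (384, 512), 'K': array([[412.75398666,   0.        , 252.79278239],
       [  0.        , 412.75398666, 193.09194074],
       [  0.        ,   0.        ,   1.        ]]), 'position': array([0.41312757, 0.90312061, 0.82089799]), 'attitude': array([  49.3477442 ,   -0.91021313, -171.94968239])}
top {'color': (384, 512, 3), 'depth': (384, 512), 'K': array([[454.124402  ,   0.        , 259.50045366],
       [  0.        , 454.124402  , 189.93246166],
       [  0.        ,   0.        ,   1.        ]]), 'position': array([0.31379144, 0.03178593, 1.34665008]), 'attitude': array([  9.66430441,  -0.55073835, -91.27581896])}
```

View pics/side0.png

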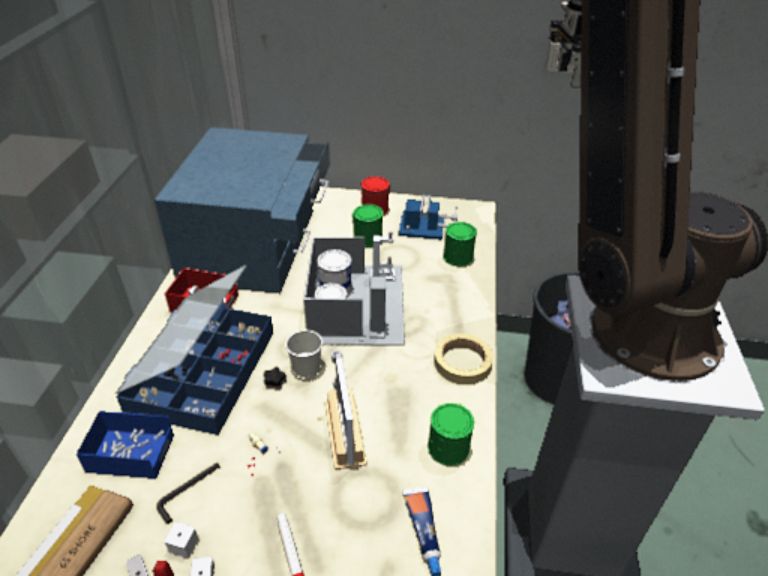

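View pics/top0.png

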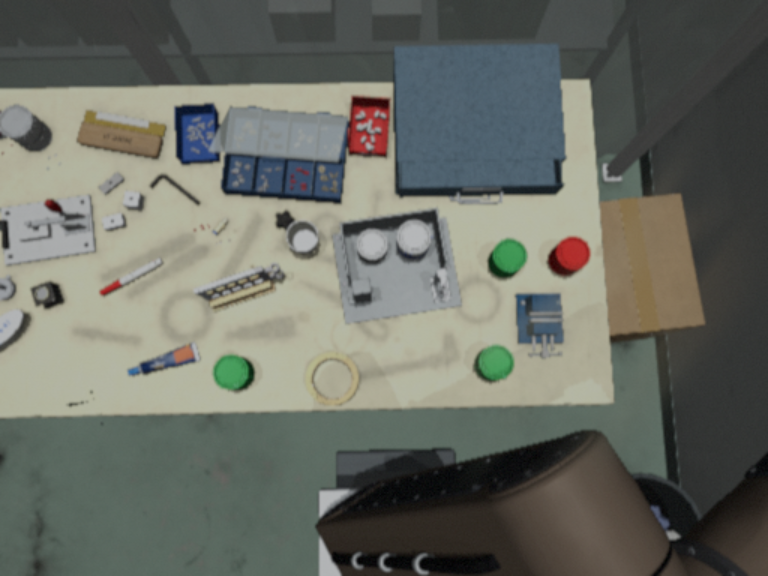

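The side view shows the gate in its rest at about (343,410), the bay at (350,290) and tins at (333,270). In the top view the gate is at (240,285), the bay at (397,265), the hinge at (440,285) and the stop post at (360,290). Next I'll look at close crops.

```bash
python3 - <<'E'
import pickle,cv2,numpy as np
t=pickle.load(open('top0.pkl','rb'));s=pickle.load(open('side0.pkl','rb'))
def crop(im,u0,v0,u1,v1,k,fn): cv2.imwrite(fn,cv2.resize(im[v0:v1,u0:u1,::-1],None,fx=k,fy=k,interpolation=cv2.INTER_CUBIC))
crop(t['color'],120,135,220,210,8,'pics/tg.png')
crop(t['color'],215,135,315,220,7,'pics/tb.png')
crop(s['color'],195,150,275,230,7,'pics/sb.png')
crop(s['color'],205,225,255,320,6,'pics/sg.png')
E
```

```text
(no output)
```

View pics/tg.png

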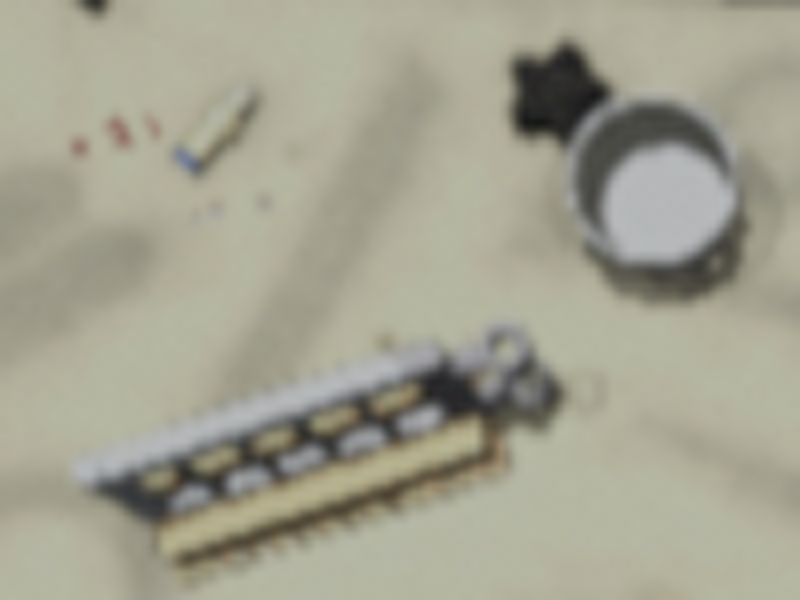

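View pics/tb.png

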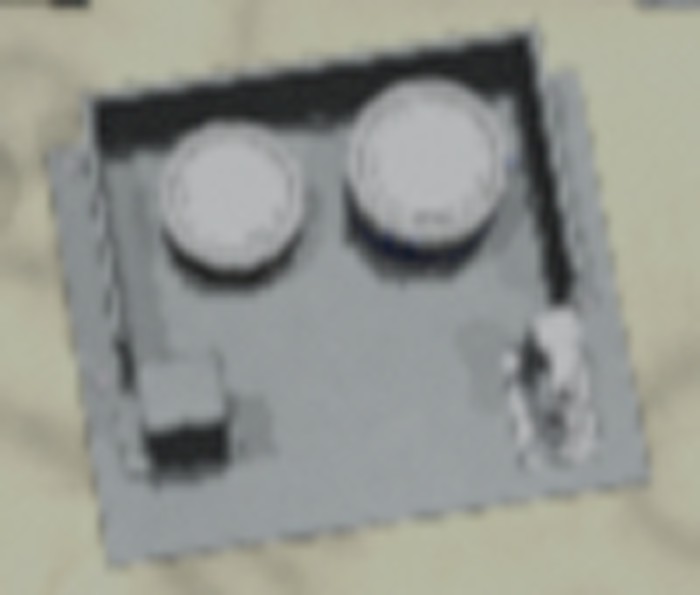

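View pics/sb.png

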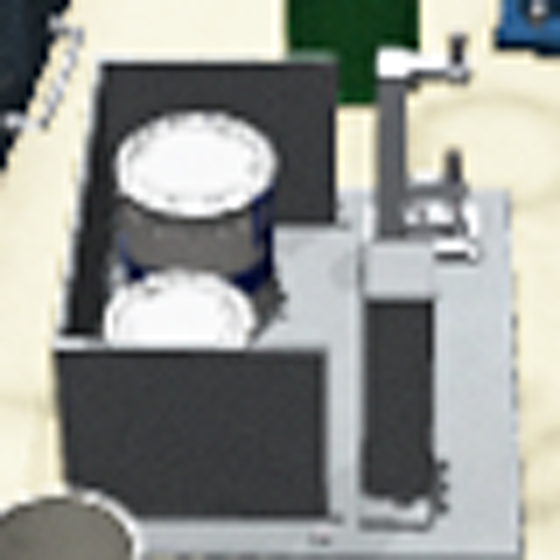

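View pics/sg.png

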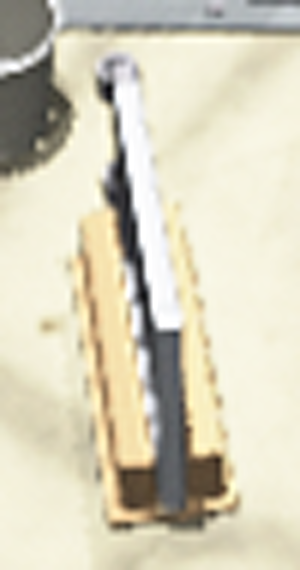

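```bash
cat >> h.py <<'E'
def ray(s,u,v):
    K=s['K'];M=R.from_euler('xyz',s['attitude'],degrees=True).as_matrix()
    d=M@np.array([(u-K[0,2])/K[0,0],-(v-K[1,2])/K[1,1],-1.0]); return np.array(s['position']),d
def onz(s,u,v,z):
    p,d=ray(s,u,v); return p+d*(z-p[2])/d[2]
def tri(s1,a,s2,b):
    p,d=ray(s1,*a);q,e=ray(s2,*b);d=d/np.linalg.norm(d);e=e/np.linalg.norm(e)
    t=np.linalg.lstsq(np.c_[d,-e],q-p,rcond=None)[0];x=p+d*t[0];y=q+e*t[1]
    return (x+y)/2,np.linalg.norm(x-y)
def proj(s,P):
    M=R.from_euler('xyz',s['attitude'],degrees=True).as_matrix();c=M.T@(np.array(P)-s['position'])
    return s['K'][0,0]*c[0]/-c[2]+s['K'][0,2], -s['K'][1,1]*c[1]/-c[2]+s['K'][1,2]
E
python3 - <<'E'
import pickle
from h import *
t=pickle.load(open('top0.pkl','rb'));s=pickle.load(open('side0.pkl','rb'))
np.set_printoptions(precision=4,suppress=True)
T=lambda x,y,k=8,o=(120,135):(o[0]+(x+.5)/k-.5,o[1]+(y+.5)/k-.5)
B=lambda x,y:T(x,y,7,(215,135))
SB=lambda x,y:T(x,y,7,(195,150)); SG=lambda x,y:T(x,y,6,(205,225))
# gate
print('gate free end top centre',onz(t,*T(85,470),.12),'stile end',onz(t,*T(440,357),.12),'knuckle',onz(t,*T(508,345),.112))
print('side: free end top',onz(s,*SG(170,325),.12),'stile end',onz(s,*SG(124,85),.12), 'knuckle',onz(s,*SG(118,68),.112))
# masks for gate top: bright pixels
c=t['color'].astype(int);m=np.zeros(c.shape[:2],bool)
print(c[182:190,140:146].mean(2))
hsv=cv2.cvtColor(t['color'],cv2.COLOR_RGB2HSV)
# bay corners front edge base plate
for n,p,z in [('plate FL',(112,562),0),('plate FR',(648,482),0),('plate BL',(50,150),0),('plate BR',(572,70),0),
  ('wall BL',(92,100),.095),('wall BR',(532,32),.095),('post tl',(135,357),.118),('post tr',(220,352),.118),('post bl',(145,425),.118),('post br',(228,425),.118),('wallR front',(568,300),.095)]:
    print(n,onz(t,*B(*p),z))
for n,p,z in [('plate near-right',(515,558),0),('plate far r',(508,195),0),('wall near L',(60,345),.095),('wall far L',(100,63),.095),('wall far R',(335,63),.095),('wall near R',(325,345),.095),('post tl',(362,240),.118),('post tr',(437,240),.118),('post bl',(364,297),.118),('post br',(436,297),.118),('upin top',(459,38),.12),('lpin top',(453,152),.056),('tin a',(197,163),.072),('tin b',(182,318),.055)]:
    print('S',n,onz(s,*SB(*p),z))
print('T tins',onz(t,*B(428,160),.072),onz(t,*B(233,192),.055))
E
```

```text
gate free end top centre [0.5203 0.3684 0.12  ] stile end [0.5571 0.2479 0.12  ] knuckle [0.5624 0.2259 0.112 ]
side: free end top [0.519  0.3729 0.12  ] stile end [0.5565 0.2633 0.12  ] knuckle [0.5622 0.2475 0.112 ]
[[173.6667 172.3333 172.     171.6667 169.6667 167.6667]
 [172.6667 172.6667 172.6667 171.6667 169.     166.    ]
 [171.3333 170.6667 171.6667 170.6667 168.3333 164.3333]
 [173.     170.6667 171.     169.3333 165.3333 162.    ]
 [171.     169.3333 170.     167.6667 158.6667 163.3333]
 [170.3333 165.     169.3333 173.3333 169.6667 174.    ]
 [175.     171.     174.6667 180.6667 179.6667 180.6667]
 [181.     180.6667 182.     181.6667 178.     170.3333]]
plate FL [0.4693 0.1016 0.    ]
plate FR [ 0.4988 -0.1281  0.    ]
plate BL [0.6499 0.1264 0.    ]
plate BR [ 0.6813 -0.102   0.    ]
wall BL [0.6467 0.1026 0.095 ]
wall BR [ 0.6717 -0.0769  0.095 ]
post tl [0.5363 0.0855 0.118 ]
post tr [0.5376 0.0521 0.118 ]
post bl [0.5092 0.0819 0.118 ]
post br [0.5085 0.0495 0.118 ]
wallR front [ 0.5602 -0.0876  0.095 ]
S plate near-right [0.4705 0.1004 0.    ]
S plate far r [ 0.4996 -0.1288  0.    ]
S wall near L [0.6467 0.1084 0.095 ]
S wall far L [ 0.6717 -0.0714  0.095 ]
S wall far R [ 0.5729 -0.0876  0.095 ]
S wall near R [0.5477 0.0926 0.095 ]
S post tl [0.5393 0.0561 0.118 ]
S post tr [0.5109 0.0515 0.118 ]
S post bl [0.5334 0.0892 0.118 ]
S post br [0.5068 0.0849 0.118 ]
S upin top [ 0.5191 -0.0793  0.12  ]
S lpin top [ 0.5206 -0.0843  0.056 ]
S tin a [ 0.6239 -0.0388  0.072 ]
S tin b [0.6148 0.0408 0.055 ]
T tins [ 0.6246 -0.0342  0.072 ] [0.6167 0.0466 0.055 ]
```

```bash
python3 - <<'E'
import pickle
from h import *
t=pickle.load(open('top0.pkl','rb'));s=pickle.load(open('side0.pkl','rb'))
def crop(im,u0,v0,u1,v1,k,fn):
    a=cv2.resize(im[v0:v1,u0:u1,::-1],None,fx=k,fy=k,interpolation=cv2.INTER_CUBIC)
    for i in range(u0,u1,5): cv2.putText(a,str(i),((i-u0)*k,10),0,.35,(0,0,255))
    for i in range(v0,v1,5): cv2.putText(a,str(i),(0,(i-v0)*k+k//2),0,.35,(0,0,255))
    cv2.imwrite(fn,a)
crop(t['color'],275,170,315,208,15,'pics/tp.png')
crop(s['color'],240,150,270,192,14,'pics/sp.png')
E
```

```text
(no output)
```

View pics/tp.png

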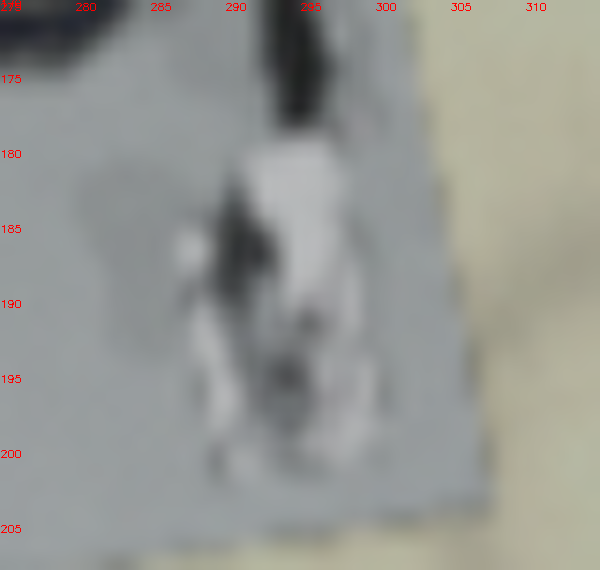

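View pics/sp.png

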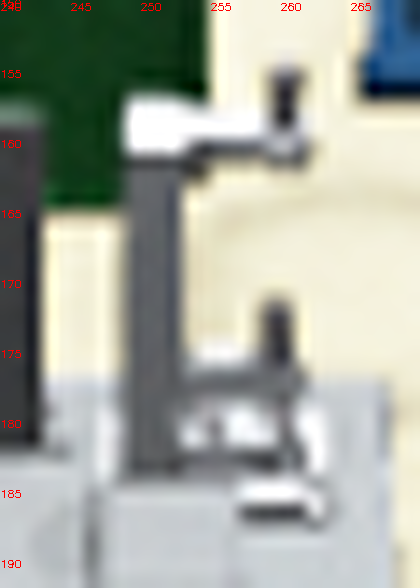

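```bash
python3 - <<'E'
import pickle
from h import *
np.set_printoptions(precision=4,suppress=True)
t=pickle.load(open('top0.pkl','rb'));s=pickle.load(open('side0.pkl','rb'))
for n,p,z in [('utop',(259.9,154.5),.12),('ubase',(259.9,159.8),.104),('ltop',(259.4,170.8),.056),('lbase',(259.4,175.9),.04)]:
    P=onz(s,*p,z); print(n,P,'in top',np.round(proj(t,P),1))
print(proj(t,onz(s,259.9,154.5,.12)))
d=t['depth'];print(np.round(d[178:206:2,284:304:2],3))
print('side');d=s['depth'];print(np.round(d[150:190:2,246:268:2],3))
E
```

```text
utop [ 0.5202 -0.0817  0.12  ] in top [294.9 190. ]
ubase [ 0.5192 -0.0775  0.104 ] in top [292.9 191.4]
ltop [ 0.5206 -0.0868  0.056 ] in top [294.7 193.6]
lbase [ 0.5196 -0.0822  0.04  ] in top [292.7 194.8]
(np.float64(294.90169128409906), np.float64(190.0087515320024))
[[1.372 1.366 1.364 1.37  1.366 1.36  1.37  1.363 1.372 1.37 ]
 [1.364 1.364 1.367 1.366 1.26  1.272 1.265 1.365 1.361 1.367]
 [1.365 1.369 1.369 1.288 1.262 1.262 1.262 1.367 1.362 1.367]
 [1.367 1.368 1.363 1.3   1.264 1.264 1.262 1.367 1.361 1.366]
 [1.366 1.361 1.359 1.31  1.304 1.263 1.264 1.36  1.365 1.367]
 [1.362 1.364 1.352 1.331 1.327 1.263 1.26  1.363 1.359 1.362]
 [1.36  1.359 1.352 1.355 1.326 1.265 1.25  1.259 1.362 1.361]
 [1.364 1.358 1.352 1.352 1.324 1.26  1.261 1.358 1.356 1.367]
 [1.355 1.362 1.353 1.346 1.323 1.307 1.325 1.35  1.359 1.362]
 [1.361 1.357 1.356 1.349 1.328 1.317 1.341 1.347 1.355 1.356]
 [1.354 1.358 1.357 1.354 1.347 1.35  1.358 1.352 1.355 1.358]
 [1.358 1.35  1.364 1.35  1.356 1.356 1.354 1.351 1.357 1.359]
 [1.357 1.36  1.354 1.352 1.353 1.357 1.359 1.358 1.356 1.359]
 [1.358
[... 742 characters left out ...]
6  1.357]
 [1.35  1.235 1.239 1.236 1.352 1.351 1.351 1.355 1.349 1.353 1.353]
 [1.345 1.245 1.247 1.244 1.345 1.339 1.251 1.251 1.342 1.346 1.34 ]
 [1.329 1.244 1.245 1.245 1.336 1.332 1.256 1.255 1.334 1.335 1.334]
 [1.322 1.252 1.254 1.257 1.257 1.262 1.26  1.259 1.324 1.33  1.326]
 [1.306 1.258 1.255 1.257 1.261 1.262 1.258 1.259 1.307 1.308 1.318]
 [1.299 1.269 1.261 1.262 1.284 1.292 1.289 1.287 1.299 1.302 1.304]
 [1.29  1.267 1.265 1.264 1.282 1.278 1.283 1.287 1.293 1.297 1.297]
 [1.289 1.283 1.275 1.273 1.271 1.275 1.273 1.276 1.279 1.286 1.286]
 [1.28  1.107 1.104 1.104 1.102 1.106 1.274 1.275 1.272 1.281 1.282]
 [1.273 1.098 1.096 1.098 1.095 1.098 1.271 1.269 1.276 1.269 1.273]]
```

```bash
python3 - <<'E'
import pickle
from h import *
np.set_printoptions(precision=4,suppress=True)
t=pickle.load(open('top0.pkl','rb'));s=pickle.load(open('side0.pkl','rb'))
T=lambda x,y,k=8,o=(120,135):(o[0]+(x+.5)/k-.5,o[1]+(y+.5)/k-.5)
SG=lambda x,y:T(x,y,6,(205,225))
print('T knuckle',onz(t,*T(508,345),.096),'S',onz(s,*SG(116,66),.096))
# top rail points by depth: z within .113-.127 in region
for c,(u0,u1,v0,v1),zz in ((t,(125,190,170,205),0),(s,(215,245,232,290),0)):
    vs,us=np.mgrid[v0:v1,u0:u1];P=[]
    M=R.from_euler('xyz',c['attitude'],degrees=True).as_matrix()
    d=c['depth'][v0:v1,u0:u1]
    ok=d>0;u=us[ok];v=vs[ok];d=d[ok]
    W=(M@np.c_[(u-c['K'][0,2])/c['K'][0,0]*d,-(v-c['K'][1,2])/c['K'][1,1]*d,-d].T).T+c['position']
    k=(abs(W[:,2]-.12)<.006)&(W[:,1]<.385)&(W[:,1]>.235)
    print(k.sum(),W[k].mean(0),W[k].min(0),W[k].max(0))
    u,v=u[k],v[k]
    Q=np.array([onz(c,a,b,.12) for a,b in zip(u,v)])
    vx,vy,x0,y0=cv2.fitLine(Q[:,:2].astype(np.float32),cv2.DIST_HUBER,0,.002,.01).ravel()
    if vy<0: vx,vy=-vx,-vy
    a=(Q[:,:2]-[x0,y0])@[vx,vy]
    r=(Q[:,:2]-[x0,y0])@[-vy,vx]
    print('ang',np.degrees(np.arctan2(vy,vx)),'c',x0,y0,'ends',[x0,y0]+np.outer([a.min(),a.max()],[vx,vy]),'res',r.std())
    e=np.array([x0,y0])+a.max()*np.array([vx,vy]); print('grip from free end 112mm',e-.111*np.array([vx,vy]))
E
```

```text
T knuckle [0.5657 0.2284 0.096 ] S [0.5666 0.2318 0.096 ]
184 [0.5406 0.3091 0.1196] [0.5158 0.2476 0.1141] [0.5642 0.3715 0.1254]
ang 107.92897 c 0.5394424 0.31233874 ends [[0.5604 0.2476]
 [0.5203 0.3714]] res 0.0031853529463851437
grip from free end 112mm [0.5545 0.2658]
217 [0.5389 0.3169 0.1187] [0.5166 0.2508 0.1142] [0.5637 0.3756 0.1217]
ang 108.22682 c 0.53865534 0.31796372 ends [[0.5605 0.2517]
 [0.5187 0.3786]] res 0.002947304804074399
grip from free end 112mm [0.5534 0.2731]
```

```bash
cat >> h.py <<'E'
def tool():
    o=ctrl.get_obs(); return o,np.array(o['tool_pos']),R.from_euler('xyz',o['orientation'],degrees=True)
def plan(g=None,jaw=None,tip=.159):
    """g: world target of grasp point; jaw: world yaw deg of tool y. prints rows needed: turn first, then shift in axes after turn"""
    o,p,Rt=tool(); M=Rt.as_matrix()
    jy=np.degrees(np.arctan2(M[1,1],M[0,1]))
    print('t',o['clock'],'tcp',np.round(p,4),'grasp',np.round(p+M[:,0]*tip,4),'jaw',round(jy,2),'tilt',np.round(M[2],4),'F',np.round(o['force'],1),'M',np.round(o['moment'],2),'open',round(o['opening'],4),'q',np.round(o['joint_pos'],1))
    if jaw is None: jaw=jy
    a=np.radians(jaw); y=np.array([np.cos(a),np.sin(a),0]);x=np.array([0,0,-1.]);z=np.cross(x,y)
    D=np.c_[x,y,z]
    print('turn rotvec(tool deg)',np.round(np.degrees((Rt.inv()*R.from_matrix(D)).as_rotvec()),2))
    if g is not None:
        g=np.array(g); d=g-x*tip-p
        print('world shift',np.round(d,4),'tool shift after turn',np.round(D.T@d,4),'before turn',np.round(M.T@d,4))
E
python3 -c "
from h import *
plan([.5543,.266,.25],18)
plan([.5543,.266,.25],198)"
```

```text
t 0.1 tcp [ 0.1511 -0.6577  0.4038] grasp [ 0.151  -0.6575  0.2448] jaw 102.93 tilt [-1.0e+00  1.4e-03 -1.0e-04] F [-0.8  0.   0.1] M [ 0.02  0.02 -0.01] open 0.0877 q [-60.6  20.6   0.6  -0.  -70.1 -16.5]
turn rotvec(tool deg) [ 8.493e+01 -7.000e-02 -6.000e-02]
world shift [0.4032 0.9237 0.0052] tool shift after turn [-0.0052  0.6689 -0.7539] before turn [-0.0041  0.81    0.5997]
t 0.1 tcp [ 0.1511 -0.6577  0.4038] grasp [ 0.151  -0.6575  0.2448] jaw 102.93 tilt [-1.0e+00  1.4e-03 -1.0e-04] F [-0.8  0.   0.1] M [ 0.02  0.02 -0.01] open 0.0877 q [-60.6  20.6   0.6  -0.  -70.1 -16.5]
turn rotvec(tool deg) [-9.507e+01  6.000e-02 -7.000e-02]
world shift [0.4032 0.9237 0.0052] tool shift after turn [-0.0052 -0.6689  0.7539] before turn [-0.0041  0.81    0.5997]
```

```bash
python3 -m inch '[0,0.03,0.06,0,0,0,0.0876, 0,0.03,0.06,0,0,0,0.0876, 0,0.03,0.06,0,0,0,0.0876, 0,0.03,0.06,0,0,0,0.0876, 0,0.03,0.06,0,0,0,0.0876, 0,0.03,0.06,0,0,0,0.0876, 0,0.03,0.06,0,0,0,0.0876, 0,0.03,0.06,0,0,0,0.0876]'
python3 -c "
from h import *
plan([.5543,.266,.25],198)"
```

```text
clock: 1.1
tool_pos: [0.5387, -0.3388, 0.4005]
orientation: [116.6, 89.6, 129.1]
force: [0.3, -1.3, 0.6]
opening: 0.0872
t 1.1 tcp [ 0.5387 -0.3388  0.4005] grasp [ 0.538  -0.3379  0.2416] jaw 102.48 tilt [-1.      0.0063 -0.0031] F [ 0.3 -1.3  0.6] M [-0.11 -0.07 -0.  ] open 0.0872 q [-14.7  17.2  -4.6  -0.3 -68.5 -62.7]
turn rotvec(tool deg) [-95.52   0.16  -0.42]
world shift [0.0156 0.6048 0.0085] tool shift after turn [-0.0085 -0.2018  0.5703] before turn [-0.0052  0.5871  0.1459]
```

```bash
python3 -m inch '[0,0.053,0.014,0,0,0,0.0876, 0,0.053,0.014,0,0,0,0.0876, 0,0.053,0.014,0,0,0,0.0876, 0,0.053,0.014,0,0,0,0.0876, 0,0.053,0.014,0,0,0,0.0876, 0,0.053,0.014,0,0,0,0.0876, 0,0.053,0.014,0,0,0,0.0876, 0,0.053,0.014,0,0,0,0.0876, 0,0.053,0.014,0,0,0,0.0876, 0,0.053,0.014,0,0,0,0.0876, 0,0,0,-9.5,0,0,0.0876, 0,0,0,-9.5,0,0,0.0876, 0,0,0,-9.5,0,0,0.0876, 0,0,0,-9.5,0,0,0.0876, 0,0,0,-9.5,0,0,0.0876, 0,0,0,-9.5,0,0,0.0876, 0,0,0,-9.5,0,0,0.0876, 0,0,0,-9.5,0,0,0.0876, 0,0,0,-9.5,0,0,0.0876]'
python3 -c "
from h import *
plan([.5543,.266,.25],198)"
```

```text
clock: 3.48
tool_pos: [0.5596, 0.2322, 0.3938]
orientation: [75.0, 88.9, 176.1]
force: [-0.0, 0.2, -0.6]
opening: 0.0878
t 3.475 tcp [0.5596 0.2322 0.3938] grasp [0.5566 0.2324 0.2349] jaw -168.92 tilt [-0.9998  0.0182  0.0049] F [-0.   0.2 -0.6] M [ 0.05  0.07 -0.  ] open 0.0878 q [ 40.7  14.8  -8.6  -0.8 -67.4 -29.3]
turn rotvec(tool deg) [-6.92  0.34 -1.03]
world shift [-0.0053  0.0338  0.0152] tool shift after turn [-0.0152 -0.0054  0.0338] before turn [-0.015  -0.001   0.0343]
```

```bash
python3 -m inch '[-0.015,-0.001,0.034,-6.9,0.3,-1.0,0.0876, 0,0,0,0,0,0,0.0876, 0,0,0,0,0,0,0.0876]'
python3 -c "
from h import *
plan([.5543,.266,.109],198)"
```

```text
clock: 3.85
tool_pos: [0.5539, 0.2659, 0.4077]
orientation: [93.2, 89.8, -158.6]
force: [-0.5, 0.1, -0.7]
opening: 0.0875
t 3.85 tcp [0.5539 0.2659 0.4077] grasp [0.5535 0.2657 0.2487] jaw -161.77 tilt [-1.0e+00  3.1e-03 -2.0e-04] F [-0.5  0.1 -0.7] M [0.   0.1  0.01] open 0.0875 q [ 43.8  14.8  -7.   -0.1 -68.3 -25.6]
turn rotvec(tool deg) [ 0.23 -0.01 -0.18]
world shift [ 4.000e-04  1.000e-04 -1.397e-01] tool shift after turn [ 0.1397 -0.0004 -0.    ] before turn [ 0.1397 -0.0008 -0.    ]
```

Candidates for the gate: the barred frame in the rest (top view 240,285), the hinge carrier (440,285) and the grey box-like fixture with the red knob (45,225). Only the first has a barred frame with knuckle tubes standing in a plywood slot, and the close crop tg.png confirms it. The tins in the bay are at (372,243) and (413,237). The red and green tins and the grey cup (303,237) are decoys. Next I descend.

```bash
python3 -m inch '[0.05,0,0,0,0,0,0.0876, 0.04,0,0,0,0,0,0.0876, 0,0,0,0,0,0,0.0876, 0,0,0,0,0,0,0.0876]'
cat >> h.py <<'E'
def crop(s,u0,v0,u1,v1,k,fn):
    a=cv2.resize(s['color'][v0:v1,u0:u1,::-1],None,fx=k,fy=k,interpolation=cv2.INTER_CUBIC)
    for i in range(u0-u0%5+5,u1,5): cv2.putText(a,str(i),((i-u0)*k,10),0,.35,(0,0,255))
    for i in range(v0-v0%5+5,v1,5): cv2.putText(a,str(i),(0,(i-v0)*k+k//2),0,.35,(0,0,255))
    cv2.imwrite(fn,a)
E
python3 -c "
from h import *
plan([.5543,.266,.109],198)
s=snap('side');crop(s,170,170,280,320,4,'pics/s1.png')"
```

```text
clock: 4.35
tool_pos: [0.5544, 0.2643, 0.317]
orientation: [92.7, 89.9, -159.4]
force: [-0.7, 0.1, 0.4]
opening: 0.0877
t 4.35 tcp [0.5544 0.2643 0.317 ] grasp [0.5541 0.2642 0.158 ] jaw -162.03 tilt [-1.e+00  2.e-03 -1.e-04] F [-0.7  0.1  0.4] M [0.04 0.11 0.01] open 0.0877 q [ 43.7  18.8 -14.   -0.1 -57.3 -25.7]
turn rotvec(tool deg) [-0.03 -0.01 -0.11]
world shift [-0.0001  0.0017 -0.049 ] tool shift after turn [ 0.049  -0.0005  0.0017] before turn [ 0.049  -0.0006  0.0017]
```

View pics/s1.png

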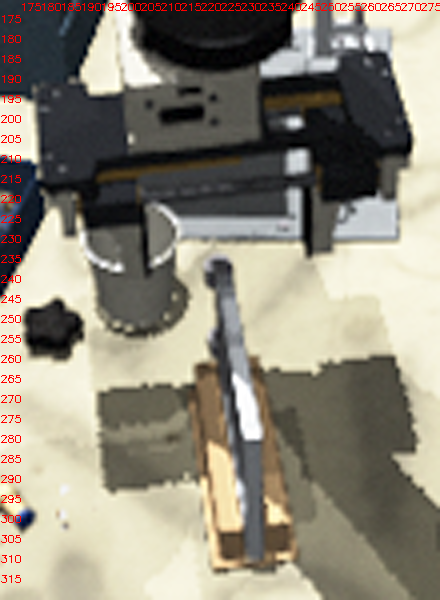

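```bash
python3 - <<'E'
import pickle
from h import *
t=pickle.load(open('top0.pkl','rb'))
T=lambda x,y,k=8,o=(120,135):(o[0]+(x+.5)/k-.5,o[1]+(y+.5)/k-.5)
W=[]
print(np.round(t['depth'][145:175:3,190:214:3],3))
for z in (.05,.08): print(onz(t,*T(655,180),z),onz(t,*T(572,180),z),onz(t,*T(738,180),z))
E
```

```text
[[1.359 1.366 0.    1.388 1.387 1.385 1.39  1.391]
 [1.365 1.372 1.325 1.331 1.336 1.331 1.386 1.386]
 [1.365 1.325 1.343 1.348 1.354 1.357 1.339 1.382]
 [1.382 1.336 1.359 1.37  1.373 1.371 1.367 1.325]
 [1.382 1.342 1.367 1.37  1.365 1.372 1.37  1.32 ]
 [1.378 1.338 1.363 1.368 1.365 1.368 1.365 1.314]
 [1.38  1.315 1.364 1.368 1.363 1.367 1.363 1.38 ]
 [1.378 1.374 1.376 1.312 1.315 1.313 1.356 1.373]
 [1.369 1.375 1.373 1.375 1.375 1.374 1.375 1.373]
 [1.37  1.376 1.372 1.372 1.374 1.374 1.374 1.374]]
[0.63542362 0.18227009 0.05      ] [0.63602761 0.21260842 0.05      ] [0.63481937 0.15191808 0.05      ]
[0.62798217 0.1787884  0.08      ] [0.62857217 0.20842481 0.08      ] [0.6273919  0.14913864 0.08      ]
```

```bash
python3 -m inch '[0.048,-0.0005,0.0017,0,0,0,0.0876, 0.002,0,0,0,0,0,0.06, 0,0,0,0,0,0,0.04, 0,0,0,0,0,0,0.03, 0,0,0,0,0,0,0.02, 0,0,0,0,0,0,0.015]'
python3 -c "
from h import *
plan([.5543,.266,.109],198)
s=snap('side');crop(s,190,190,270,320,5,'pics/s2.png')"
```

```text
clock: 5.15
tool_pos: [0.5571, 0.2678, 0.2772]
orientation: [-68.9, 89.2, 39.1]
force: [-0.2, 0.4, 0.0]
opening: 0.0429
t 5.15 tcp [0.5571 0.2678 0.2772] grasp [0.5588 0.2691 0.1182] jaw -161.99 tilt [-0.9999 -0.0124  0.0048] F [-0.2  0.4  0. ] M [-0.03  0.16  0.01] open 0.0429 q [ 43.8  21.2 -16.4   0.1 -51.6 -25.8]
turn rotvec(tool deg) [0.01 0.28 0.71]
world shift [-0.0028 -0.0018 -0.0092] tool shift after turn [ 0.0092  0.0033 -0.0008] before turn [ 0.0091  0.0034 -0.0009]
```

View pics/s2.png

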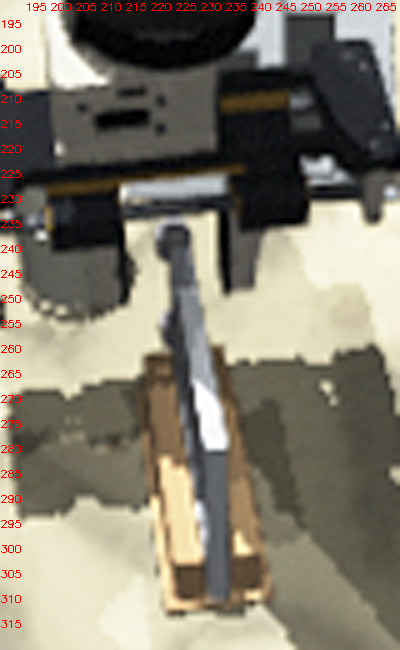

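```bash
python3 -m inch '[0.009,0.003,-0.001,0,0.3,0.7,0.02, 0,0,0,0,0,0,0.02, 0,0,0,0,0,0,0.02]'
python3 -c "
from h import *
plan([.5543,.266,.109],198)"
```

```text
clock: 5.58
tool_pos: [0.5544, 0.2658, 0.2672]
orientation: [130.9, 89.9, -121.0]
force: [0.2, 0.6, 0.2]
opening: 0.0204
t 5.575 tcp [0.5544 0.2658 0.2672] grasp [0.5542 0.2656 0.1082] jaw -161.98 tilt [-1.      0.0013 -0.0011] F [0.2 0.6 0.2] M [0.02 0.08 0.05] open 0.0204 q [ 43.8  21.8 -17.    0.  -51.3 -25.8]
turn rotvec(tool deg) [ 0.02 -0.06 -0.07]
world shift [-0.0001  0.0002  0.0008] tool shift after turn [-0.0008  0.      0.0002] before turn [-0.0008  0.      0.0002]
```

```bash
python3 -m inch '[0,0,0,0,0,0,0.012, 0,0,0,0,0,0,0.008, 0,0,0,0,0,0,0.002, 0,0,0,0,0,0,0, 0,0,0,0,0,0,0]'
python3 -c "
from h import *
plan([.5543,.266,.109],198)"
```

```text
clock: 6.2
tool_pos: [0.5544, 0.2659, 0.2671]
orientation: [130.8, 89.9, -121.2]
force: [-0.4, 0.5, -0.7]
opening: 0.01
t 6.2 tcp [0.5544 0.2659 0.2671] grasp [0.5543 0.2656 0.1081] jaw -161.98 tilt [-1.      0.0013 -0.0011] F [-0.4  0.5 -0.7] M [0.02 0.07 0.01] open 0.01 q [ 43.8  21.8 -17.    0.  -51.3 -25.8]
turn rotvec(tool deg) [ 0.02 -0.06 -0.08]
world shift [-0.0001  0.0001  0.0009] tool shift after turn [-0.0009  0.0001  0.0002] before turn [-0.0009  0.0001  0.0002]
```

```bash
python3 -m inch '[-0.01,0,0,0,0,0,0, -0.015,0,0,0,0,0,0, -0.02,0,0,0,0,0,0, -0.02,0,0,0,0,0,0, -0.02,0,0,0,0,0,0, 0,0,0,0,0,0,0, 0,0,0,0,0,0,0]'
python3 -c "
from h import *
plan([.5543,.266,.109],198)
for n,b in (('side',(180,150,280,270,6)),('top',(120,140,240,220,6))):
  s=snap(n);crop(s,*b,f'pics/{n}3.png')"
```

```text
clock: 7.08
tool_pos: [0.5531, 0.265, 0.3573]
orientation: [103.0, 89.7, -149.1]
force: [-0.9, 0.3, -3.6]
opening: 0.0097
t 7.075 tcp [0.5531 0.265  0.3573] grasp [0.5524 0.2646 0.1983] jaw -162.04 tilt [-1.      0.0046 -0.0011] F [-0.9  0.3 -3.6] M [0.01 0.18 0.03] open 0.0097 q [ 43.8  16.8 -11.1  -0.1 -62.3 -25.8]
turn rotvec(tool deg) [-0.03 -0.06 -0.26]
world shift [ 0.0012  0.001  -0.0893] tool shift after turn [ 0.0893 -0.0015  0.0006] before turn [ 0.0893 -0.0019  0.0007]
```

View pics/side3.png

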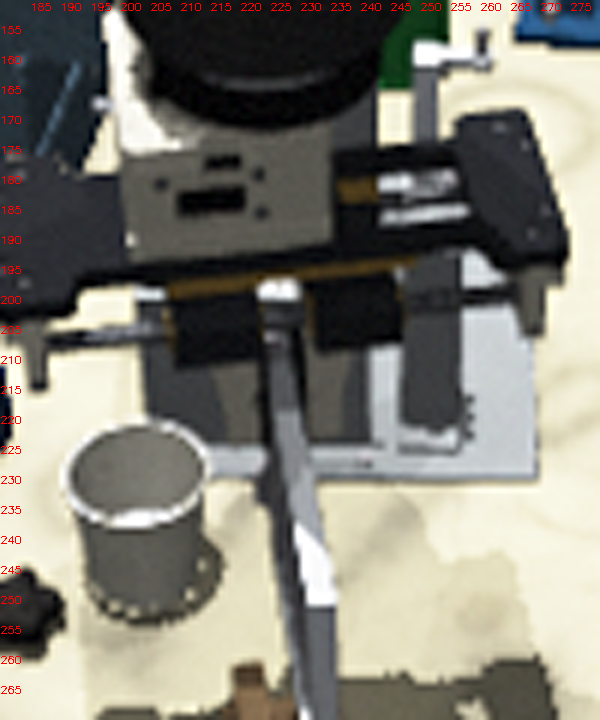

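View pics/top3.png

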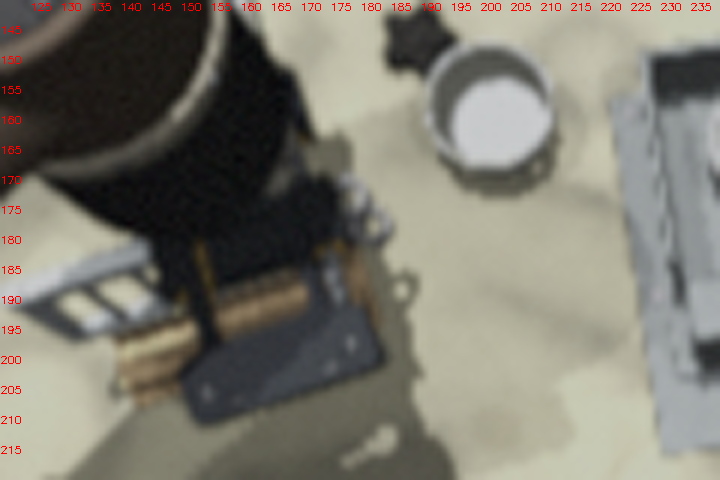

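The gate is lifted and hangs straight: side view upper rail at (228,240), knuckles at (225,225), force about 3.6 N. Next I move to −x and then over towards the hinge.

```bash
python3 -m inch '[0,0.02,0.007,0,0,0,0, 0,0.03,0.01,0,0,0,0, 0,0.03,0.01,0,0,0,0, 0,0.03,0.01,0,0,0,0, 0,0.02,-0.02,0,0,0,0, 0,0.011,-0.034,0,0,0,0, 0,0.011,-0.034,0,0,0,0, 0,0.011,-0.034,0,0,0,0, 0,0.011,-0.034,0,0,0,0, 0,0.011,-0.034,0,0,0,0, 0,0.011,-0.034,0,0,0,0, 0,0.011,-0.034,0,0,0,0, 0,0,-0.02,0,0,0,0, 0,0,0,0,0,0,0, 0,0,0,0,0,0,0]'
python3 -c "
from h import *
plan([.44,-.066,.198],232)"
```

```text
clock: 9.05
tool_pos: [0.4231, -0.0382, 0.351]
orientation: [107.3, 88.7, -144.7]
force: [-0.2, -0.1, -3.4]
opening: 0.0096
t 9.05 tcp [ 0.4231 -0.0382  0.351 ] grasp [ 0.4203 -0.0402  0.192 ] jaw -162.02 tilt [-0.9998  0.021  -0.0065] F [-0.2 -0.1 -3.4] M [ 0.09  0.09 -0.01] open 0.0096 q [ 21.8  -0.8 -33.5   0.3 -58.5  -4. ]
turn rotvec(tool deg) [-3.401e+01 -1.000e-02 -1.280e+00]
world shift [ 0.0169 -0.0278  0.006 ] tool shift after turn [-0.006   0.0115 -0.0304] before turn [-0.006  -0.0074 -0.0317]
```

```bash
python3 -m inch '[0,0,0,-8.5,0,-0.3,0, 0,0,0,-8.5,0,-0.3,0, 0,0,0,-8.5,0,-0.3,0, 0,0,0,-8.5,0,-0.3,0, 0,0,0,-4,0,0,0, 0,0,0,0,0,0,0]'
python3 -c "
from h import *
plan([.46,-.063,.175],232)"
```

```text
clock: 9.8
tool_pos: [0.4223, -0.0341, 0.3499]
orientation: [38.0, 89.8, -174.5]
force: [0.1, -0.3, -3.4]
opening: 0.0104
t 9.8 tcp [ 0.4223 -0.0341  0.3499] grasp [ 0.4218 -0.0342  0.1909] jaw -122.48 tilt [-1.      0.0016  0.0021] F [ 0.1 -0.3 -3.4] M [-0.1   0.15  0.02] open 0.0104 q [ 22.3  -1.1 -33.8  -0.1 -57.5  35.3]
turn rotvec(tool deg) [ 5.52  0.12 -0.1 ]
world shift [ 0.0377 -0.0289 -0.0159] tool shift after turn [ 0.0159 -0.0005 -0.0475] before turn [ 0.0158  0.004  -0.0474]
```

```bash
python3 -c "
from h import *
plan([.443,-.068,.158],237.5)"

```

```text
t 9.8 tcp [ 0.4223 -0.0341  0.3499] grasp [ 0.4218 -0.0342  0.1909] jaw -122.48 tilt [-1.      0.0016  0.0021] F [ 0.1 -0.3 -3.4] M [-0.1   0.15  0.02] open 0.0104 q [ 22.3  -1.1 -33.8  -0.1 -57.5  35.3]
turn rotvec(tool deg) [ 0.02  0.12 -0.09]
world shift [ 0.0207 -0.0339 -0.0329] tool shift after turn [ 0.0329  0.0174 -0.0357] before turn [ 0.0328  0.0174 -0.0358]
```

```bash
python3 -m inch '[0.011,0.006,-0.012,0,0,0,0, 0.011,0.006,-0.012,0,0,0,0, 0.011,0.006,-0.012,0,0,0,0, 0,0,0,0,0,0,0, 0,0,0,0,0,0,0]'
python3 -c "
from h import *
plan([.443,-.068,.158],237.5)
for n,b in (('side',(200,130,300,230,6)),('top',(230,150,340,250,6))):
  s=snap(n);crop(s,*b,f'pics/{n}4.png')"
```

```text
clock: 10.42
tool_pos: [0.4443, -0.071, 0.3133]
orientation: [41.2, 89.7, -171.5]
force: [-0.3, 0.3, -2.4]
opening: 0.0101
t 10.425 tcp [ 0.4443 -0.071   0.3133] grasp [ 0.4435 -0.0711  0.1543] jaw -122.71 tilt [-1.      0.0033  0.0038] F [-0.3  0.3 -2.4] M [-0.03  0.1  -0.07] open 0.0101 q [ 16.1   4.1 -33.9  -0.  -52.3  41.2]
turn rotvec(tool deg) [-0.21  0.22 -0.19]
world shift [-0.0013  0.003   0.0037] tool shift after turn [-0.0037 -0.0018  0.0028] before turn [-0.0037 -0.0018  0.0028]
```

View pics/side4.png

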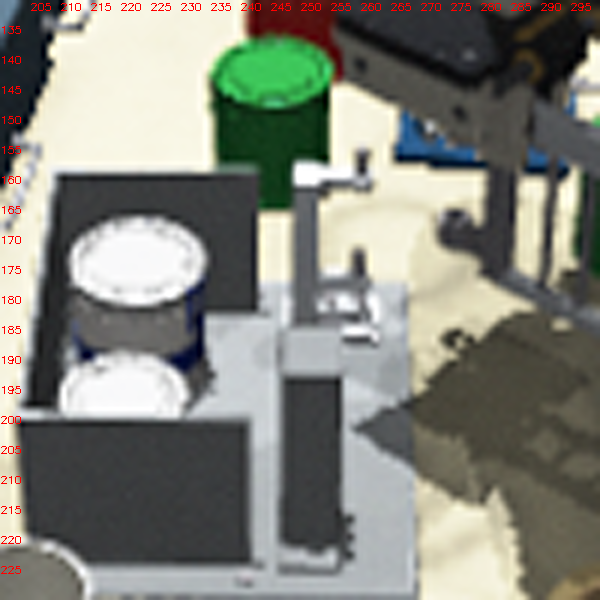

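View pics/top4.png

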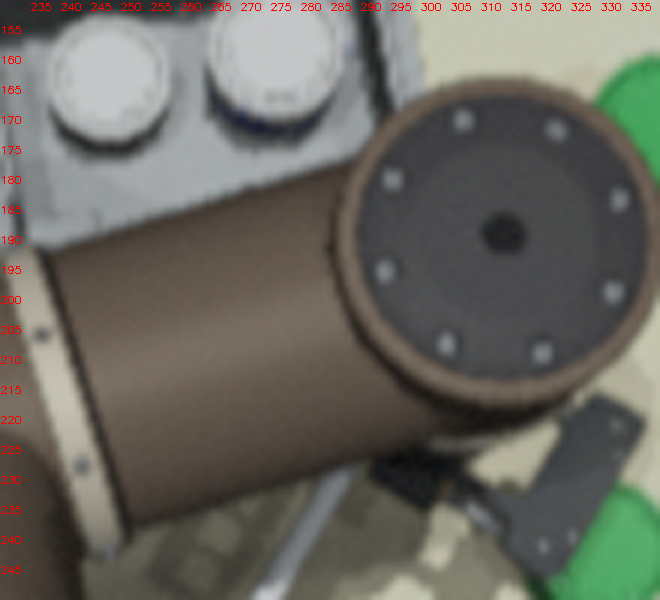

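```bash
python3 - <<'E'
from h import *
o,p,Rt=tool();M=Rt.as_matrix();g=p+M[:,0]*.159
th=np.radians(147.3)
k=g-.038*np.array([np.cos(th),np.sin(th),0]); k[2]=g[2]-.092
s=snap('side')
for n,z in (('Ltop',.016),('Lbot',0),('Utop',.08),('Ubot',.064)): print(n,k+[0,0,z],np.round(proj(s,k+[0,0,z]),1))
crop(s,262,150,300,200,14,'pics/s5.png')
E
```

```text
Ltop [ 0.47549863 -0.09132738  0.0786027 ] [274.7 165.4]
Lbot [ 0.47549863 -0.09132738  0.0626027 ] [274.4 169.6]
Utop [ 0.47549863 -0.09132738  0.1426027 ] [275.8 147.7]
Ubot [ 0.47549863 -0.09132738  0.1266027 ] [275.5 152.2]
```

View pics/s5.png

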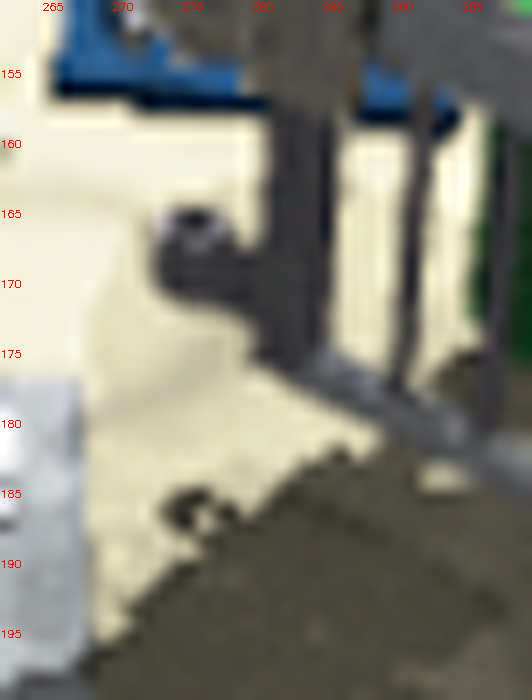

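```bash
python3 - <<'E'
from h import *
s=snap('side')
print('knuckle L cam',onz(s,275.3,165.4,.0786))
plan([.443,-.0711,.156],237.5)
E
```

```text
knuckle L cam [ 0.47370811 -0.09150014  0.0786    ]
t 10.625 tcp [ 0.4442 -0.0705  0.3139] grasp [ 0.4437 -0.0705  0.1549] jaw -122.63 tilt [-1.      0.0023  0.0029] F [ 0.2  0.9 -3.5] M [-0.09  0.08  0.03] open 0.0095 q [ 16.2   4.  -33.9  -0.  -52.3  41.2]
turn rotvec(tool deg) [-0.13  0.17 -0.13]
world shift [-0.0012 -0.0006  0.0011] tool shift after turn [-0.0011  0.0012  0.0007] before turn [-0.0011  0.0012  0.0007]
```

```bash
python3 -c "
from h import *
plan([.475,-.0645,.156],237.5)"
```

```text
t 10.625 tcp [ 0.4442 -0.0705  0.3139] grasp [ 0.4437 -0.0705  0.1549] jaw -122.63 tilt [-1.      0.0023  0.0029] F [ 0.2  0.9 -3.5] M [-0.09  0.08  0.03] open 0.0095 q [ 16.2   4.  -33.9  -0.  -52.3  41.2]
turn rotvec(tool deg) [-0.13  0.17 -0.13]
world shift [0.0308 0.006  0.0011] tool shift after turn [-0.0011 -0.0216 -0.0227] before turn [-0.0012 -0.0216 -0.0227]
```

```bash
python3 -m inch '[-0.001,-0.007,-0.007,0,0.1,-0.1,0, -0.001,-0.007,-0.007,0,0,0,0, 0,-0.006,-0.007,0,0,0,0, 0,0,0,0,0,0,0]'
python3 -c "
from h import *
plan([.489,-.062,.155],237.5)
s=snap('side');crop(s,240,145,290,190,14,'pics/s6.png')"
```

```text
clock: 11.12
tool_pos: [0.4754, -0.0638, 0.3169]
orientation: [-122.9, 89.9, 24.5]
force: [-0.3, -0.0, -3.7]
opening: 0.0097
t 11.125 tcp [ 0.4754 -0.0638  0.3169] grasp [ 0.4757 -0.0637  0.1579] jaw -122.55 tilt [-1.0e+00 -1.2e-03 -8.0e-04] F [-0.3 -0.  -3.7] M [-0.14  0.18  0.04] open 0.0097 q [ 15.9   6.6 -30.4  -0.  -52.8  41.5]
turn rotvec(tool deg) [-0.05 -0.05  0.07]
world shift [ 0.0136  0.0018 -0.0029] tool shift after turn [ 0.0029 -0.0088 -0.0105] before turn [ 0.003  -0.0088 -0.0104]
```

View pics/s6.png

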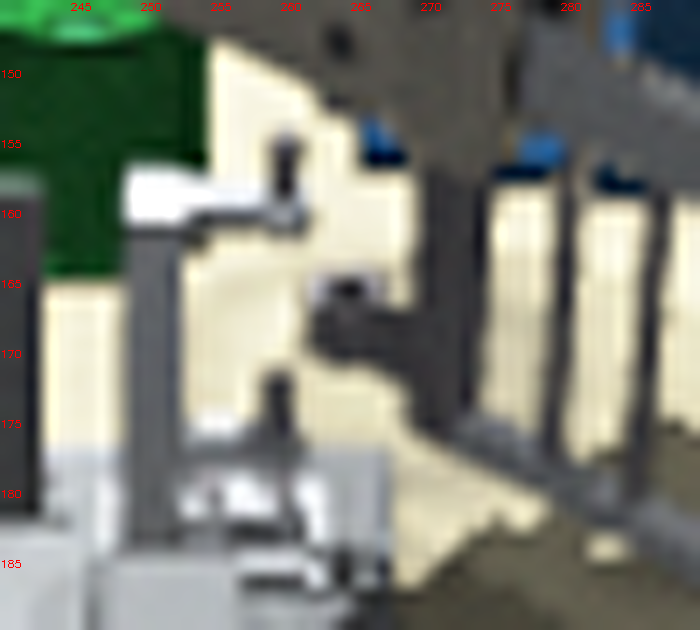

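```bash
python3 -c "
from h import *
s=snap('side')
print(onz(s,264.4,165.2,.0818))
for P in ([.520,-.0825,.056],[.520,-.0825,.04],[.52,-.0825,.12],[.52,-.0825,.104]): print(np.round(proj(s,P),1))"
```

```text
[ 0.50572624 -0.08295335  0.0818    ]
[259.4 171.7]
[259.3 175.8]
[260.  154.4]
[259.8 158.8]
```

```bash
python3 -m inch '[0,-0.004,-0.006,0,0,0,0, 0,-0.004,-0.006,0,0,0,0, 0.002,0,0,0,0,0,0, 0,0,0,0,0,0,0]'
python3 -c "
from h import *
plan([.49,-.0635,.152],237.5)
s=snap('side');crop(s,240,145,290,190,14,'pics/s7.png')"
```

```text
clock: 11.72
tool_pos: [0.4896, -0.0639, 0.3145]
orientation: [-65.6, 90.0, 81.8]
force: [-1.0, -0.9, -3.8]
opening: 0.0099
t 11.725 tcp [ 0.4896 -0.0639  0.3145] grasp [ 0.4896 -0.0638  0.1555] jaw -122.58 tilt [-1.e+00 -6.e-04  3.e-04] F [-1.  -0.9 -3.8] M [-0.06  0.13 -0.03] open 0.0099 q [ 15.4   8.2 -29.   -0.  -52.9  42. ]
turn rotvec(tool deg) [-0.08  0.01  0.03]
world shift [ 0.0004  0.0004 -0.0035] tool shift after turn [ 0.0035 -0.0005 -0.0001] before turn [ 0.0035 -0.0005 -0.0001]
```

View pics/s7.png

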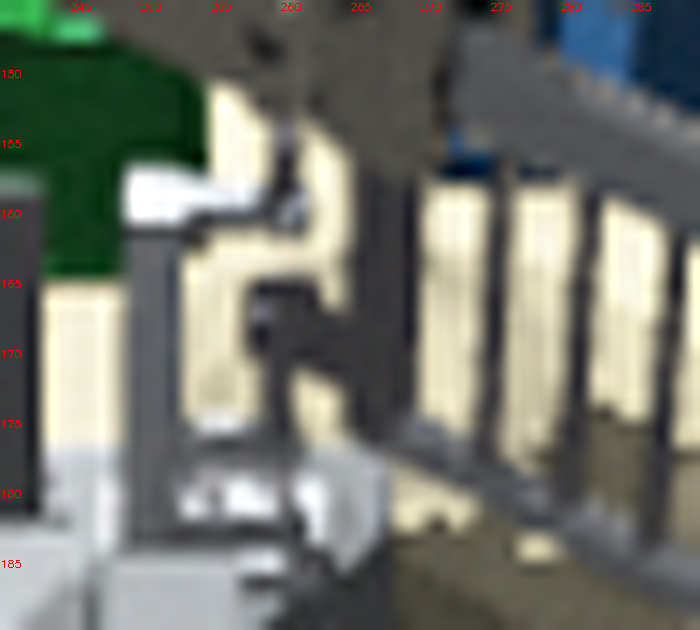

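```bash
python3 -m inch '[0.002,-0.0008,-0.0008,0,0,0,0, 0.002,0,0,0,0,0,0, 0.002,0,0,0,0,0,0, 0.001,0,0,0,0,0,0]'
python3 -c "
from h import *
plan([.49,-.0635,.149],237.5)"
```

```text
clock: 12.28
tool_pos: [0.4906, -0.0637, 0.3072]
orientation: [-93.5, 90.0, 53.9]
force: [0.5, 0.1, -3.9]
opening: 0.0094
t 12.275 tcp [ 0.4906 -0.0637  0.3072] grasp [ 0.4906 -0.0635  0.1482] jaw -122.57 tilt [-1.e+00 -9.e-04 -1.e-04] F [ 0.5  0.1 -3.9] M [-0.07  0.14 -0.01] open 0.0094 q [ 15.4   8.7 -29.4  -0.  -51.8  42.1]
turn rotvec(tool deg) [-0.07 -0.    0.05]
world shift [-0.0006  0.0002  0.0008] tool shift after turn [-0.0008  0.0002  0.0006] before turn [-0.0008  0.0002  0.0006]
```

```bash
python3 -m inch '[0.001,0,0,0,0,0,0, 0.001,0,0,0,0,0,0]'; python3 -m inch '[0.001,0,0,0,0,0,0]'
python3 -c "
from h import *
plan([.49,-.0635,.149],237.5)"
```

```text
clock: 12.52
tool_pos: [0.4906, -0.0637, 0.3051]
orientation: [-102.6, 90.0, 44.9]
force: [0.1, -1.5, -3.5]
opening: 0.0099
clock: 12.65
tool_pos: [0.4906, -0.0637, 0.3041]
orientation: [-105.7, 89.9, 41.7]
force: [-0.1, 0.3, -2.5]
opening: 0.0101
t 12.65 tcp [ 0.4906 -0.0637  0.3041] grasp [ 0.4907 -0.0636  0.1451] jaw -122.57 tilt [-1.e+00 -9.e-04 -3.e-04] F [-0.1  0.3 -2.5] M [-0.15  0.12  0.01] open 0.0101 q [ 15.4   8.9 -29.6  -0.  -51.4  42. ]
turn rotvec(tool deg) [-0.07 -0.01  0.05]
world shift [-0.0006  0.0002  0.0039] tool shift after turn [-0.0039  0.0002  0.0006] before turn [-0.0039  0.0002  0.0006]
```

```bash
python3 -m inch '[0.001,0,0,0,0,0,0]'; python3 -m inch '[0.001,0,0,0,0,0,0]';python3 -m inch '[0.001,0,0,0,0,0,0]'
python3 -c "
from h import *
plan([.49,-.0635,.149],237.5)
s=snap('side');crop(s,240,145,290,190,14,'pics/s8.png')"
```

```text
clock: 12.78
tool_pos: [0.4906, -0.0637, 0.3031]
orientation: [-110.1, 89.9, 37.3]
force: [-0.9, 0.2, -2.8]
opening: 0.0097
clock: 12.9
tool_pos: [0.4906, -0.0637, 0.302]
orientation: [-108.4, 89.9, 39.0]
force: [0.5, 0.4, -3.5]
opening: 0.0099
clock: 13.02
tool_pos: [0.4906, -0.0637, 0.3009]
orientation: [-109.1, 89.9, 38.4]
force: [0.0, 0.0, -3.7]
opening: 0.0097
t 13.025 tcp [ 0.4906 -0.0637  0.3009] grasp [ 0.4907 -0.0636  0.1419] jaw -122.57 tilt [-1.e+00 -9.e-04 -3.e-04] F [ 0.   0.  -3.7] M [-0.13  0.13 -0.03] open 0.0097 q [ 15.4   9.2 -29.9  -0.  -50.9  42. ]
turn rotvec(tool deg) [-0.07 -0.02  0.05]
world shift [-0.0006  0.0002  0.0071] tool shift after turn [-0.0071  0.0002  0.0006] before turn [-0.0071  0.0002  0.0006]
```

View pics/s8.png

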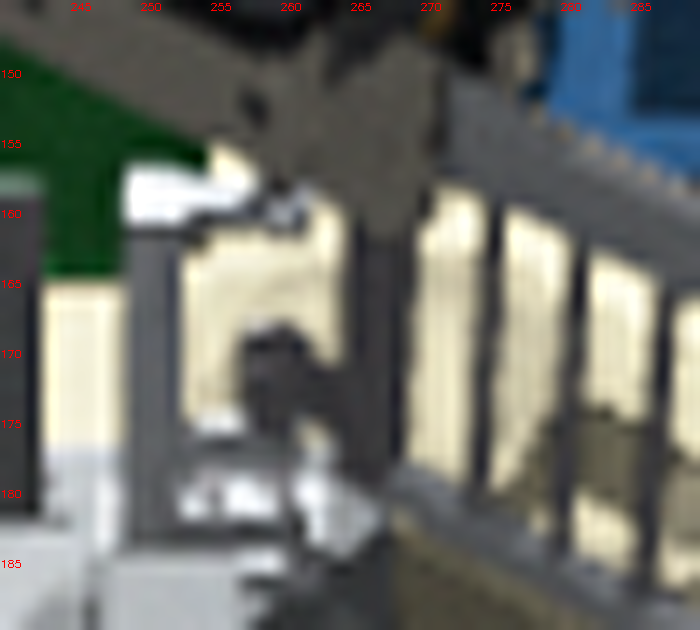

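```bash
python3 -m inch '[0.001,0,0,0,0,0,0,0.001,0,0,0,0,0,0]'; python3 -m inch '[0.001,0,0,0,0,0,0,0.001,0,0,0,0,0,0]';python3 -m inch '[0.001,0,0,0,0,0,0,0.001,0,0,0,0,0,0]';python3 -m inch '[0.001,0,0,0,0,0,0]'
python3 -c "
from h import *
plan([.49,-.0635,.132],237.5)"
```

```text
clock: 13.32
tool_pos: [0.4906, -0.0637, 0.2987]
orientation: [-105.3, 89.9, 42.1]
force: [0.3, 0.2, -2.5]
opening: 0.0099
clock: 13.58
tool_pos: [0.4906, -0.0637, 0.2966]
orientation: [-109.2, 89.9, 38.2]
force: [-0.8, -0.3, -4.0]
opening: 0.0098
clock: 13.82
tool_pos: [0.4906, -0.0637, 0.2944]
orientation: [-108.2, 89.9, 39.3]
force: [-0.3, -0.1, -2.9]
opening: 0.01
clock: 13.95
tool_pos: [0.4906, -0.0637, 0.2934]
orientation: [-108.2, 89.9, 39.3]
force: [0.3, -0.0, -4.6]
opening: 0.0098
t 13.95 tcp [ 0.4906 -0.0637  0.2934] grasp [ 0.4907 -0.0636  0.1344] jaw -122.57 tilt [-1.e+00 -8.e-04 -3.e-04] F [ 0.3 -0.  -4.6] M [-0.12  0.06 -0.01] open 0.0098 q [ 15.4   9.7 -30.4  -0.  -49.9  42. ]
turn rotvec(tool deg) [-0.07 -0.02  0.05]
world shift [-0.0006  0.0002 -0.0024] tool shift after turn [0.0024 0.0002 0.0006] before turn [0.0024 0.0002 0.0006]
```

```bash
for i in 1; do python3 -m inch '[0.001,0,0,0,0,0,0]'; python3 -m inch '[0.0007,0,0,0,0,0,0]'; done
python3 -c "
from h import *
plan([.49,-.0635,.132],237.5)"
```

```text
clock: 14.08
tool_pos: [0.4906, -0.0637, 0.2923]
orientation: [-108.4, 89.9, 39.1]
force: [-0.5, 0.3, -4.4]
opening: 0.0103
clock: 14.2
tool_pos: [0.4906, -0.0637, 0.2915]
orientation: [-106.1, 90.0, 41.4]
force: [-0.1, -0.2, -4.1]
opening: 0.0098
t 14.2 tcp [ 0.4906 -0.0637  0.2915] grasp [ 0.4907 -0.0636  0.1325] jaw -122.56 tilt [-1.e+00 -8.e-04 -2.e-04] F [-0.1 -0.2 -4.1] M [-0.14  0.14 -0.04] open 0.0098 q [ 15.4   9.8 -30.5  -0.  -49.6  42. ]
turn rotvec(tool deg) [-0.06 -0.01  0.04]
world shift [-0.0006  0.0002 -0.0005] tool shift after turn [0.0005 0.0002 0.0006] before turn [0.0005 0.0002 0.0006]
```

```bash
python3 -m inch '[0.0005,0,0,0,0,0,0]'; python3 -m inch '[0.0005,0,0,0,0,0,0]'
python3 -c "
from h import *
plan([.49,-.0635,.132],237.5)
s=snap('side');crop(s,240,145,290,190,14,'pics/s9.png')"
```

```text
clock: 14.32
tool_pos: [0.4907, -0.0637, 0.2911]
orientation: [-114.3, 90.0, 33.1]
force: [-1.2, 1.0, 1.5]
opening: 0.0096
clock: 14.45
tool_pos: [0.4907, -0.0637, 0.2911]
orientation: [-125.9, 89.9, 21.6]
force: [-2.5, 0.8, 5.3]
opening: 0.0099
t 14.45 tcp [ 0.4907 -0.0637  0.2911] grasp [ 0.4909 -0.0636  0.1321] jaw -122.55 tilt [-1.e+00 -9.e-04 -6.e-04] F [-2.5  0.8  5.3] M [ 0.27  1.32 -0.07] open 0.0099 q [ 15.4   9.9 -30.6  -0.  -49.5  42. ]
turn rotvec(tool deg) [-0.05 -0.04  0.05]
world shift [-0.0007  0.0002 -0.0001] tool shift after turn [0.0001 0.0002 0.0007] before turn [0.0001 0.0002 0.0007]
```

View pics/s9.png

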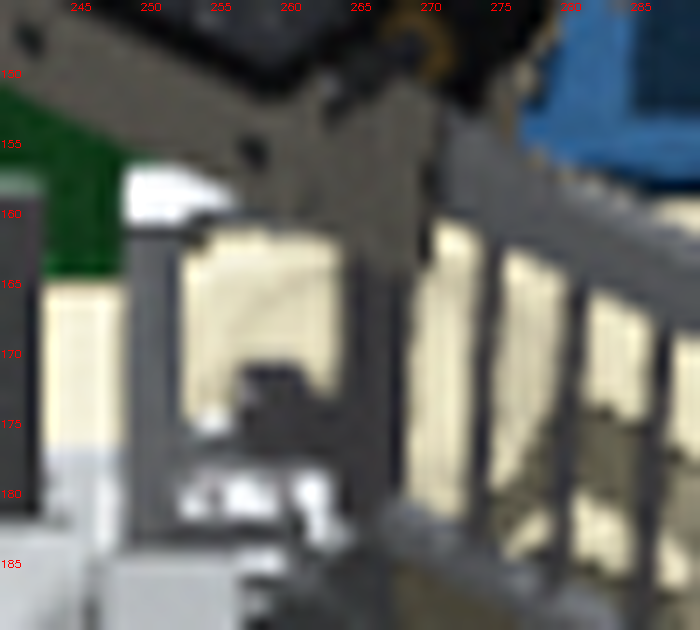

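The side view shows the lower knuckle at (258.5,174) sitting on its bracket. The upward force and the height estimate (about 40 mm) agree. I loosen the jaws so the gate settles.

```bash
python3 -m inch '[0,0,0,0,0,0,0.012, 0,0,0,0,0,0,0.018, 0,0,0,0,0,0,0.018, 0,0,0,0,0,0,0.018]'
python3 -c "
from h import *
plan([.49,-.0635,.132],237.5)
s=snap('side');crop(s,235,145,305,205,11,'pics/s10.png')"
```

```text
clock: 15.0
tool_pos: [0.4915, -0.0636, 0.2916]
orientation: [-136.8, 89.8, 10.6]
force: [0.4, 0.2, -0.5]
opening: 0.018
t 15.0 tcp [ 0.4915 -0.0636  0.2916] grasp [ 0.492  -0.0635  0.1326] jaw -122.53 tilt [-1.     -0.0024 -0.0026] F [ 0.4  0.2 -0.5] M [-0.01  0.17 -0.  ] open 0.018 q [ 15.4   9.8 -30.5   0.  -49.5  42.1]
turn rotvec(tool deg) [-0.03 -0.15  0.14]
world shift [-0.0015  0.0001 -0.0006] tool shift after turn [0.0006 0.0007 0.0013] before turn [0.0006 0.0007 0.0013]
```

View pics/s10.png

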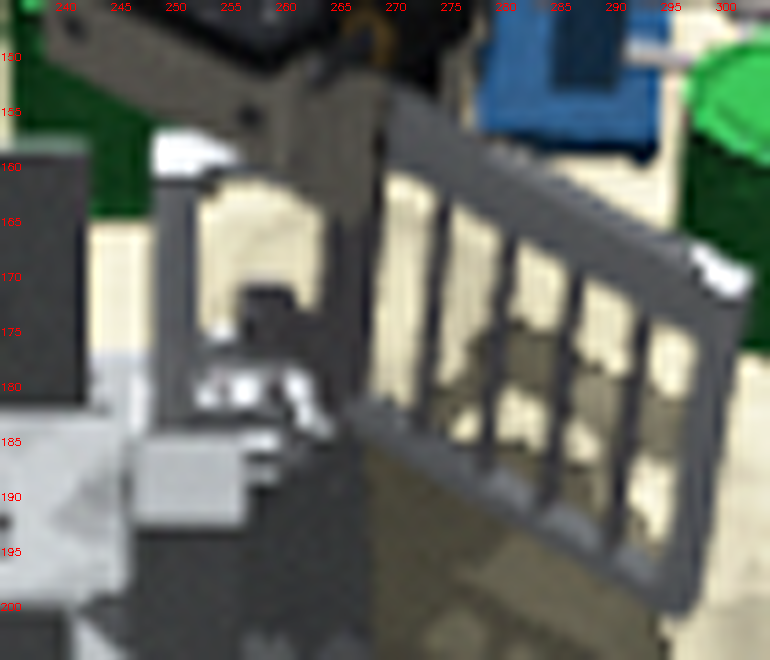

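```bash
python3 -m inch '[0,0.0007,0.0013,0,-0.15,0.15,0.013, 0,-0.0033,-0.0001,5,0,0,0.013, 0,-0.0033,-0.0001,5,0,0,0.013, 0,0,0,0,0,0,0.013]'
cat >> h.py <<'E'
def sw(th,pin=(.5227,-.084)):
    t=np.radians(th); plan([pin[0]+.038*np.cos(t),pin[1]+.038*np.sin(t),.132],th+90)
E
python3 -c "
from h import *
sw(130)"
```

```text
clock: 15.55
tool_pos: [0.4936, -0.0582, 0.2915]
orientation: [61.8, 89.9, -161.0]
force: [0.4, -0.6, 1.0]
opening: 0.013
t 15.55 tcp [ 0.4936 -0.0582  0.2915] grasp [ 0.4934 -0.0582  0.1325] jaw -132.77 tilt [-1.0e+00  1.2e-03  7.0e-04] F [ 0.4 -0.6  1. ] M [-0.05  0.14 -0.02] open 0.013 q [ 16.   10.1 -30.2   0.  -49.8  31.2]
turn rotvec(tool deg) [ 7.23  0.03 -0.07]
world shift [ 0.0047  0.0033 -0.0005] tool shift after turn [ 0.0005 -0.0057 -0.0005] before turn [ 0.0005 -0.0056 -0.0012]
```

```bash
python3 -m inch '[0,-0.0028,-0.0006,3.6,0,0,0.013, 0,-0.0028,-0.0006,3.6,0,0,0.013, 0,-0.0033,-0.0001,5,0,0,0.013, 0,-0.0033,-0.0001,5,0,0,0.013, 0,0,0,0,0,0,0.013]'
python3 -c "
from h import *
sw(110)
s=snap('side');crop(s,225,135,305,215,9,'pics/s11.png')"
```

```text
clock: 16.18
tool_pos: [0.503, -0.0515, 0.2912]
orientation: [75.5, 89.8, -164.3]
force: [-1.0, 0.1, -0.1]
opening: 0.0132
t 16.175 tcp [ 0.503  -0.0515  0.2912] grasp [ 0.5026 -0.0516  0.1322] jaw -149.82 tilt [-1.0e+00  2.9e-03  8.0e-04] F [-1.   0.1 -0.1] M [ 0.03  0.13 -0.02] open 0.0132 q [ 16.4  10.9 -29.2  -0.  -50.1  13.7]
turn rotvec(tool deg) [10.18  0.03 -0.17]
world shift [ 0.0067  0.0032 -0.0002] tool shift after turn [ 0.0002 -0.0074  0.0007] before turn [ 0.0002 -0.0074 -0.0006]
```

View pics/s11.png

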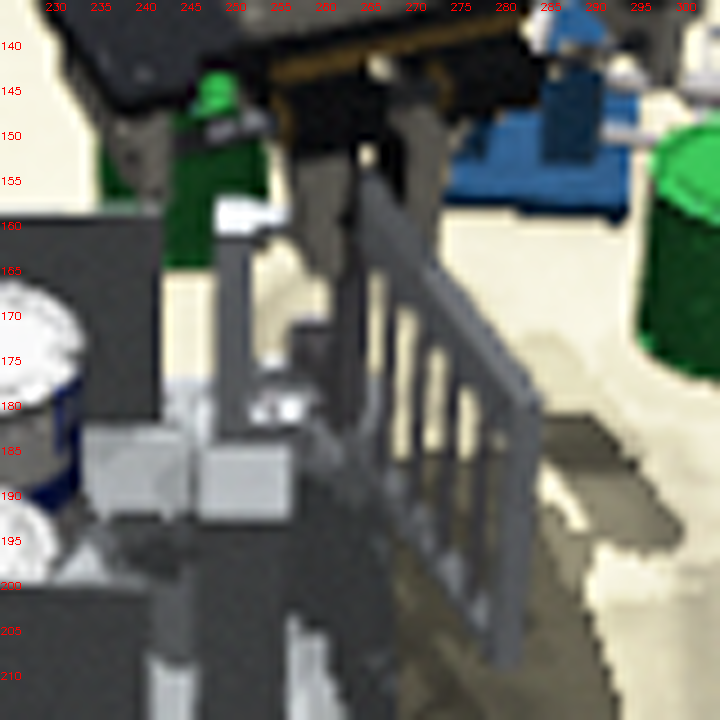

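```bash
python3 -m inch '[0,-0.0035,-0.0003,5,0,-0.1,0.013, 0,-0.0035,-0.0003,5,0,-0.1,0.013, 0,-0.0033,-0.0001,4,0,0,0.013, 0,0,0,0,0,0,0.013]'
python3 -c "
from h import *
sw(100)
s=snap('side');crop(s,225,135,305,215,9,'pics/s12.png')"
```

```text
clock: 16.73
tool_pos: [0.5116, -0.0482, 0.291]
orientation: [43.7, 89.9, 150.2]
force: [-0.8, 0.1, -0.2]
opening: 0.0128
t 16.725 tcp [ 0.5116 -0.0482  0.291 ] grasp [ 0.5115 -0.0481  0.132 ] jaw -163.5 tilt [-1.e+00  9.e-04  9.e-04] F [-0.8  0.1 -0.2] M [-0.07  0.29 -0.01] open 0.0128 q [ 16.5  11.6 -28.2  -0.1 -50.2   0. ]
turn rotvec(tool deg) [ 6.5   0.05 -0.05]
world shift [ 0.0045  0.0016 -0.    ] tool shift after turn [ 0.     -0.0047  0.0008] before turn [ 0.     -0.0047  0.0003]
```

View pics/s12.png

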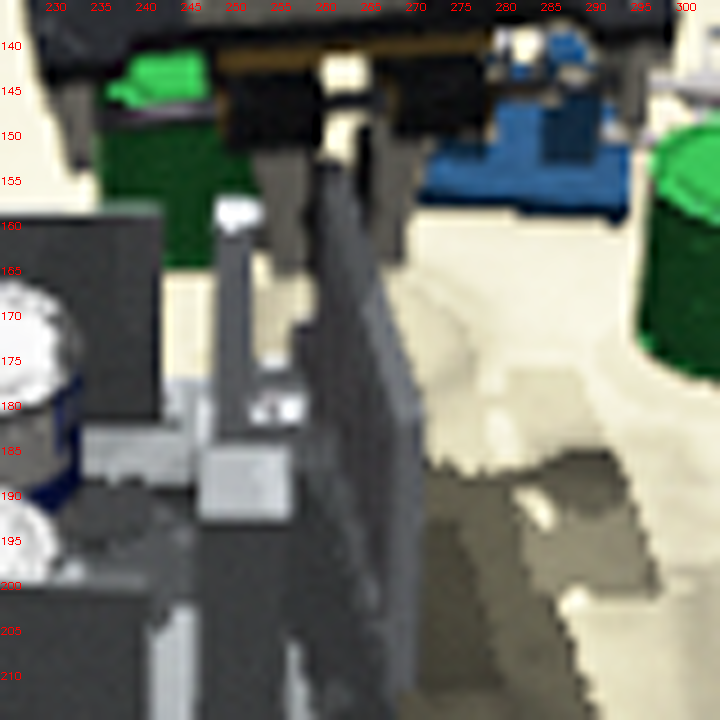

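```bash
python3 -m inch '[0,-0.0022,0.0002,3,0,0,0.013, 0,-0.0022,0,3,0,0,0.013, 0,0,0,0,0,0,0.013]'; python3 -m inch '[0,-0.0014,0,2,0,0,0.013,0,0,0,0,0,0,0.013]'
python3 -c "
from h import *
sw(97.3)
s=snap('side');crop(s,225,135,305,215,9,'pics/s13.png')"
```

```text
clock: 17.15
tool_pos: [0.5149, -0.0473, 0.2909]
orientation: [65.7, 89.9, 166.5]
force: [0.3, 0.1, -0.0]
opening: 0.0131
clock: 17.4
tool_pos: [0.516, -0.0471, 0.2909]
orientation: [69.7, 89.9, 168.6]
force: [0.5, -0.2, -0.1]
opening: 0.0127
t 17.4 tcp [ 0.516  -0.0471  0.2909] grasp [ 0.5157 -0.047   0.1319] jaw -171.08 tilt [-1.0e+00  2.3e-03  8.0e-04] F [ 0.5 -0.2 -0.1] M [ 0.07  0.14 -0.02] open 0.0127 q [ 16.5  12.  -27.7  -0.1 -50.4  -7.5]
turn rotvec(tool deg) [ 1.62  0.05 -0.13]
world shift [0.0018 0.0008 0.0001] tool shift after turn [-0.0001 -0.0019  0.0006] before turn [-0.0001 -0.0019  0.0005]
```

View pics/s13.png

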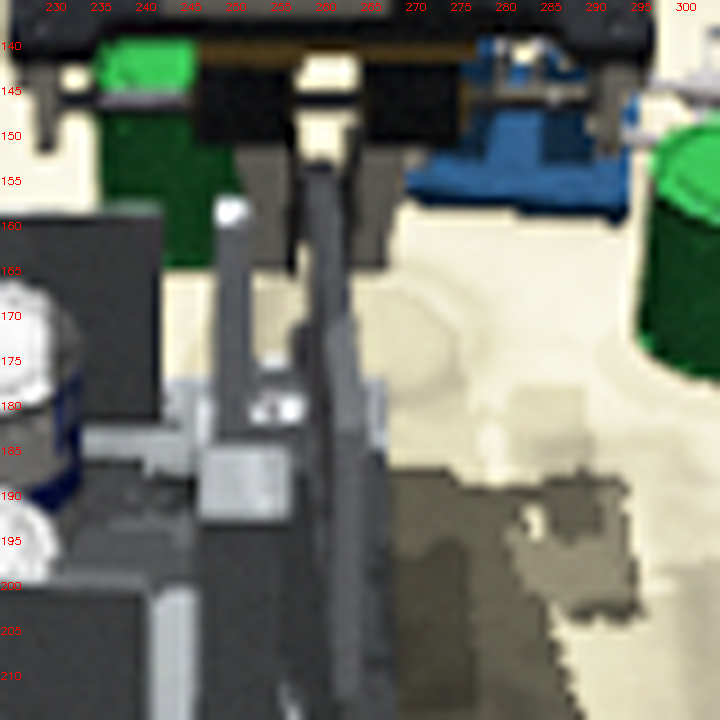

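```bash
python3 -m inch '[0,-0.0019,0.0004,1.6,0,-0.1,0.013, 0,0,0,0,0,0,0.013]'; python3 -m inch '[0,-0.0009,0,1.2,0,0,0.013,0,0,0,0,0,0,0.013]';python3 -m inch '[0,-0.0009,0,1.2,0,0,0.013,0,0,0,0,0,0,0.013]'
python3 -c "
from h import *
sw(96)
s=snap('side');crop(s,225,135,305,215,9,'pics/s14.png')"
```

```text
clock: 17.7
tool_pos: [0.5179, -0.0464, 0.2909]
orientation: [36.7, 89.9, 134.0]
force: [-0.6, -0.0, -0.7]
opening: 0.013
clock: 17.95
tool_pos: [0.5188, -0.0463, 0.2908]
orientation: [45.3, 89.9, 141.3]
force: [-0.4, -0.2, 0.8]
opening: 0.013
clock: 18.2
tool_pos: [0.5193, -0.0463, 0.2907]
orientation: [72.0, 89.9, 166.7]
force: [-1.2, -0.7, 0.1]
opening: 0.0129
t 18.2 tcp [ 0.5193 -0.0463  0.2907] grasp [ 0.519  -0.0462  0.1317] jaw -175.29 tilt [-1.0e+00  1.9e-03  6.0e-04] F [-1.2 -0.7  0.1] M [-0.03  0.58  0.04] open 0.0129 q [ 16.5  12.3 -27.3  -0.1 -50.5 -11.7]
turn rotvec(tool deg) [-1.29  0.04 -0.11]
world shift [-0.0006  0.0001  0.0003] tool shift after turn [-0.0003  0.0006  0.0002] before turn [-0.0003  0.0006  0.0002]
```

View pics/s14.png

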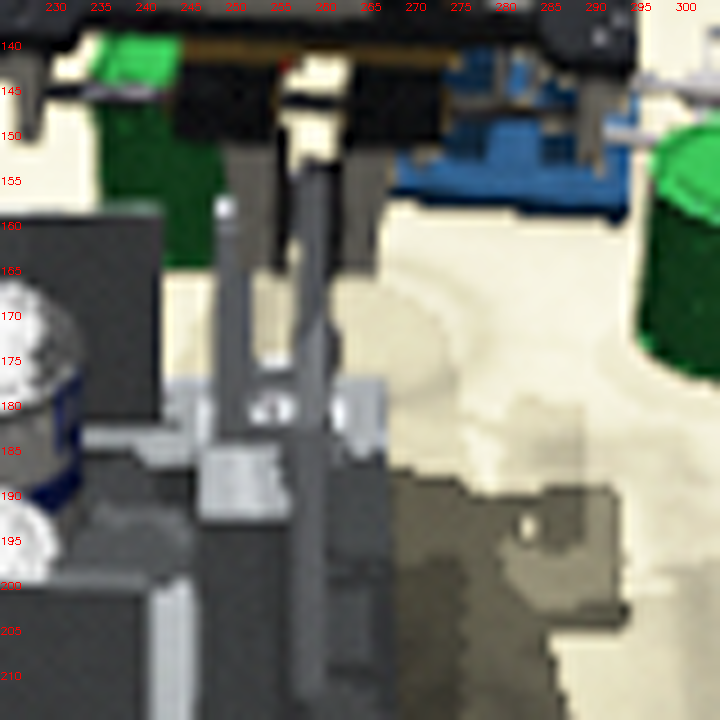

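```bash
python3 -m inch '[0,-0.0006,0,0.5,0,0,0.013]'; python3 -m inch '[0,-0.0006,0,0.5,0,0,0.013]';python3 -m inch '[0,-0.0006,0,0,0,0,0.013,0,0,0,0,0,0,0.013]'
python3 -c "
from h import *
sw(96)
s=snap('side');crop(s,225,135,305,215,9,'pics/s15.png')"
```

```text
clock: 18.38
tool_pos: [0.5196, -0.0463, 0.2907]
orientation: [79.8, 89.8, 174.0]
force: [-2.9, -0.8, 2.8]
opening: 0.013
clock: 18.5
tool_pos: [0.5199, -0.0464, 0.2906]
orientation: [84.3, 89.8, 178.0]
force: [-4.8, -0.1, 3.7]
opening: 0.0134
clock: 18.75
tool_pos: [0.52, -0.0464, 0.2905]
orientation: [86.3, 89.7, 179.9]
force: [-4.6, 0.4, 3.3]
opening: 0.0134
t 18.75 tcp [ 0.52   -0.0464  0.2905] grasp [ 0.5192 -0.0464  0.1315] jaw -176.35 tilt [-1.0e+00  5.1e-03  3.0e-04] F [-4.6  0.4  3.3] M [0.11 1.42 0.04] open 0.0134 q [ 16.4  12.4 -27.2  -0.1 -50.7 -12.7]
turn rotvec(tool deg) [-2.35  0.02 -0.29]
world shift [-0.0013  0.0002  0.0005] tool shift after turn [-0.0005  0.0012  0.0003] before turn [-0.0005  0.0013  0.0003]
```

View pics/s15.png

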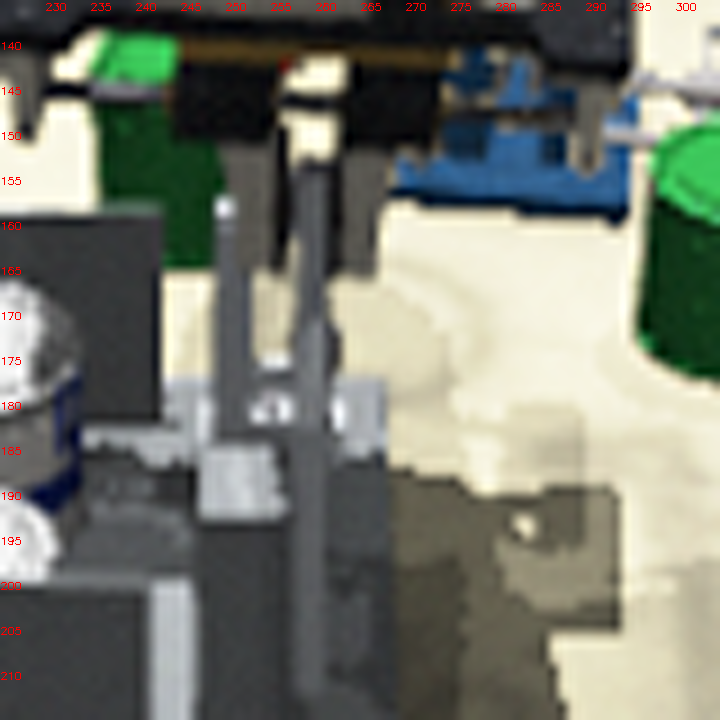

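```bash
python3 -m inch '[0,0.0015,0,-1,0,-0.3,0.013, 0,0,0,0,0,0,0.03, 0,0,0,0,0,0,0.03, 0,0,0,0,0,0,0.03, 0,0,0,0,0,0,0.03]'
python3 -c "
from h import *
sw(97.3)
s=snap('side');crop(s,225,135,305,215,9,'pics/s16.png')"
```

```text
clock: 19.42
tool_pos: [0.5203, -0.046, 0.291]
orientation: [-81.7, 89.7, 13.1]
force: [0.6, 0.0, -0.0]
opening: 0.0297
t 19.425 tcp [ 0.5203 -0.046   0.291 ] grasp [ 0.5212 -0.0458  0.132 ] jaw -175.24 tilt [-1.0e+00 -5.8e-03  9.0e-04] F [ 0.6  0.  -0. ] M [0.03 0.15 0.02] open 0.0297 q [ 16.5  12.2 -27.4   0.  -50.  -11.8]
turn rotvec(tool deg) [-2.54  0.04  0.34]
world shift [-0.0024 -0.0003 -0.    ] tool shift after turn [0.     0.0024 0.    ] before turn [ 0.      0.0024 -0.0001]
```

View pics/s16.png

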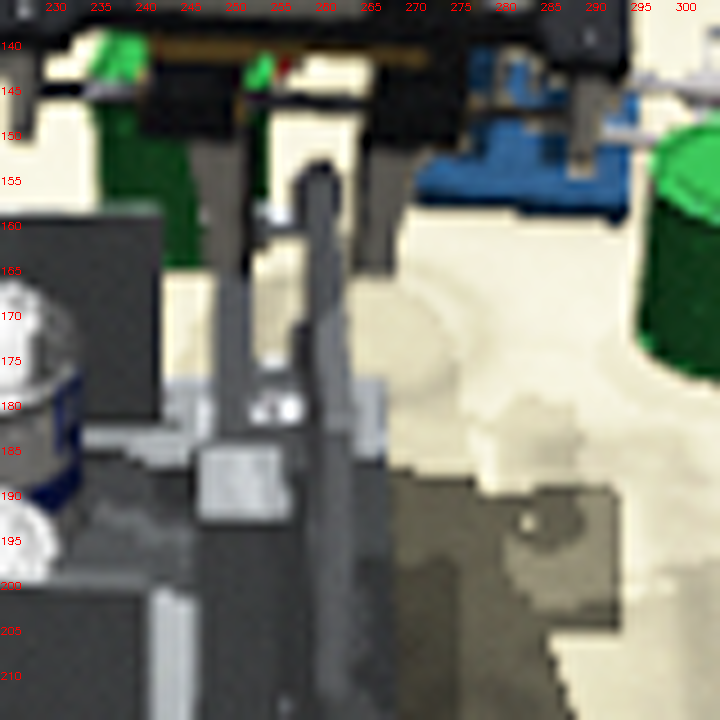

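The release drew the gate about 8 mm off the post (inner edge u 259 against 256). I now push it shut with only the outer finger.

```bash
python3 -m inch '[0,-0.002,0,0,0,0.3,0.03, 0,-0.002,0,0,0,0,0.03]'; python3 -m inch '[0,-0.001,0,0,0,0,0.03, 0,-0.001,0,0,0,0,0.03]'; python3 -c "
from h import *
sw(97.3)
s=snap('side');crop(s,225,135,305,215,9,'pics/s17.png')"
```

```text
clock: 19.73
tool_pos: [0.5245, -0.0457, 0.2911]
orientation: [-22.5, 89.9, 72.3]
force: [-0.5, 0.5, -0.1]
opening: 0.03
clock: 19.98
tool_pos: [0.5266, -0.0455, 0.2909]
orientation: [20.3, 89.9, 115.1]
force: [-0.4, 0.3, 0.2]
opening: 0.0301
t 19.975 tcp [ 0.5266 -0.0455  0.2909] grasp [ 0.5266 -0.0454  0.1319] jaw -175.25 tilt [-1.e+00  3.e-04  8.e-04] F [-0.4  0.3  0.2] M [0.12 0.27 0.05] open 0.0301 q [ 16.3  12.9 -26.5  -0.1 -50.6 -11.5]
turn rotvec(tool deg) [-2.55  0.05 -0.02]
world shift [-0.0087 -0.0008  0.0001] tool shift after turn [-0.0001  0.0088  0.0003] before turn [-0.0001  0.0088 -0.0001]
```

View pics/s17.png

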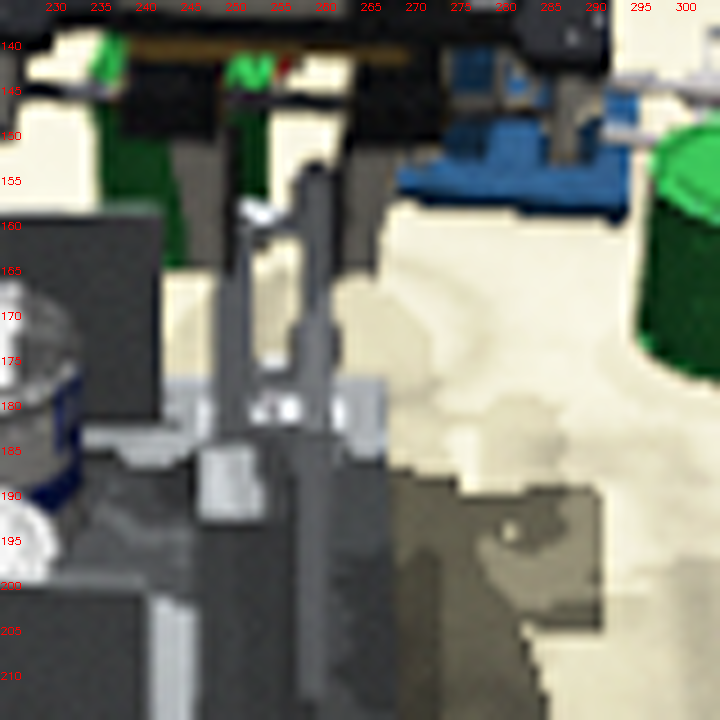

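```bash
python3 -m inch '[0,-0.0007,0,0,0,0,0.03]'; python3 -m inch '[0,-0.0007,0,0,0,0,0.03]'; python3 -m inch '[0,-0.0005,0,0,0,0,0.03]'
```

```text
clock: 20.15
tool_pos: [0.5274, -0.0454, 0.2909]
orientation: [16.2, 90.0, 111.0]
force: [-1.4, 0.9, 0.3]
opening: 0.0297
clock: 20.27
tool_pos: [0.5278, -0.0454, 0.2908]
orientation: [57.7, 89.9, 152.5]
force: [-3.3, 0.9, 2.7]
opening: 0.0299
clock: 20.4
tool_pos: [0.528, -0.0454, 0.2907]
orientation: [70.7, 89.9, 165.5]
force: [-3.4, -0.3, 1.5]
opening: 0.0301
```

```bash
python3 -m inch '[0,0.004,0,0,0,0,0.03, 0,0.004,0,0,0,0,0.03, 0,0,0,0,0,0,0.03]'; python3 -c "
from h import *
sw(97.3)
s=snap('side');crop(s,225,135,305,215,9,'pics/s18.png')"
```

```text
clock: 20.78
tool_pos: [0.52, -0.0461, 0.291]
orientation: [14.5, 90.0, 109.3]
force: [0.2, -0.6, -0.2]
opening: 0.0301
t 20.775 tcp [ 0.52   -0.0461  0.291 ] grasp [ 0.5199 -0.046   0.132 ] jaw -175.25 tilt [-1.e+00  2.e-04  8.e-04] F [ 0.2 -0.6 -0.2] M [0.04 0.1  0.04] open 0.0301 q [ 16.5  12.3 -27.3  -0.1 -50.4 -11.7]
turn rotvec(tool deg) [-2.55  0.05 -0.01]
world shift [-0.0021 -0.0002  0.    ] tool shift after turn [-0.      0.0021  0.0001] before turn [-0.      0.0021 -0.    ]
```

View pics/s18.png

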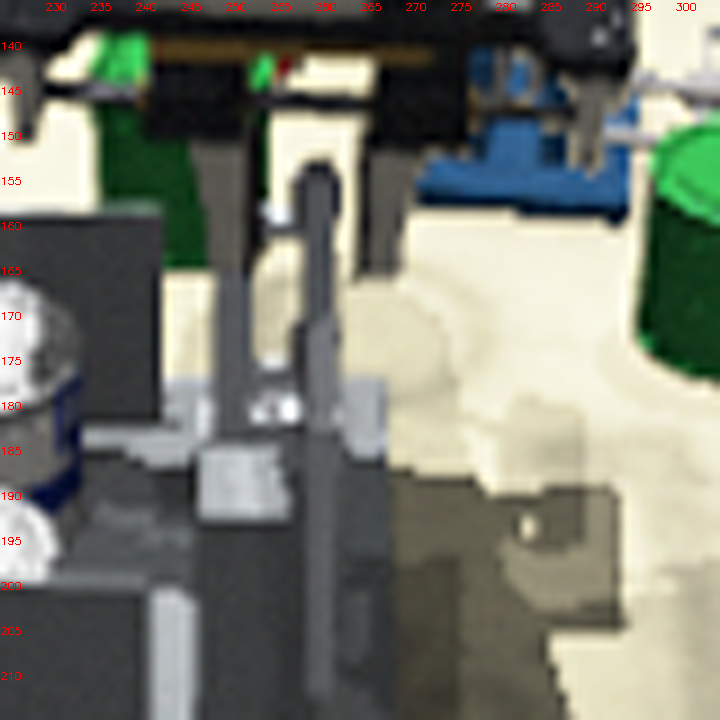

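```bash
python3 -c "
from h import *
s=snap('side')
g=cv2.cvtColor(s['color'],cv2.COLOR_RGB2GRAY)
for v in (205,208,211):print(g[v,250:272])"
python3 -m inch '[0,0,0,0,0,0,0.03, 0,0,0,0,0,0,0.03, 0,0,0,0,0,0,0.03, 0,0,0,0,0,0,0.03]' | head -1; python3 -c "
from h import *
s=snap('side')
g=cv2.cvtColor(s['color'],cv2.COLOR_RGB2GRAY)
for v in (205,208,211):print(g[v,250:272])
sw(97.3)"
```

```text
[62 60 60 60 57 56 53 48 49 81 90 91 66 71 73 64 53 53 54 60 63 65]
[62 62 62 61 61 61 49 50 54 82 87 88 63 61 64 56 53 53 50 57 60 63]
[63 60 60 61 59 56 47 52 54 79 84 85 73 70 66 61 54 52 53 59 62 62]
clock: 21.38
[61 62 63 63 57 55 48 47 51 81 93 91 66 68 72 64 56 51 54 57 61 64]
[60 61 61 63 64 57 50 52 58 82 90 91 69 61 65 56 52 52 53 55 62 65]
[60 60 59 61 60 57 52 49 56 81 87 86 74 74 61 60 56 50 54 59 62 61]
t 21.425 tcp [ 0.5205 -0.046   0.291 ] grasp [ 0.5205 -0.0459  0.132 ] jaw -175.24 tilt [-1.e+00 -1.e-04  7.e-04] F [ 0.2  0.1 -0.9] M [0.   0.1  0.05] open 0.0304 q [ 16.5  12.4 -27.2  -0.1 -50.4 -11.7]
turn rotvec(tool deg) [-2.54  0.04  0.  ]
world shift [-0.0026 -0.0003  0.    ] tool shift after turn [-0.      0.0027  0.0001] before turn [-0.      0.0027 -0.0001]
```

```bash
python3 -c "
from h import *
import pickle
s=snap('side'); s0=pickle.load(open('side0.pkl','rb'))
def ony(s,u,v,y):
    p,d=ray(s,u,v); return p+d*(y-p[1])/d[1]
for u in (255.6,256.5,258.5,260.2,262): print(u,ony(s,u,208,.065),ony(s,u,190,.065))
print(ony(s,256.4,195,.086))
g=cv2.cvtColor(s0['color'],cv2.COLOR_RGB2GRAY)
for v in (188,195,205,208):print(g[v,245:266])
crop(s,240,170,275,220,14,'pics/s19.png');crop(s0,240,170,275,220,14,'pics/s19b.png')
"
```

```text
255.6 [0.5112887  0.065      0.04209407] [0.51262921 0.065      0.10746235]
256.5 [0.50877152 0.065      0.04245924] [0.51020457 0.065      0.10778771]
258.5 [0.50318529 0.065      0.04326963] [0.50482345 0.065      0.10850979]
260.2 [0.49844515 0.065      0.04395727] [0.50025705 0.065      0.10912254]
262 [0.4934343  0.065      0.04468419] [0.49542959 0.065      0.10977033]
[0.50765985 0.086      0.10840436]
[190 127 177 204 204 204 205 203 205 205 204 196 206 211 213 214 214 212
 208 206 208]
[212 159  79  55  59  60  58  63  60  60  59  45 190 214 212 208 209 211
 209 210 210]
[209 159  81  57  60  61  62  59  59  60  54  74 188 209 203 206 205 204
 205 204 208]
[210 157  81  59  61  60  64  60  61  60  58  71 185 206 205 207 204 204
 203 205 206]
```

View pics/s19.png

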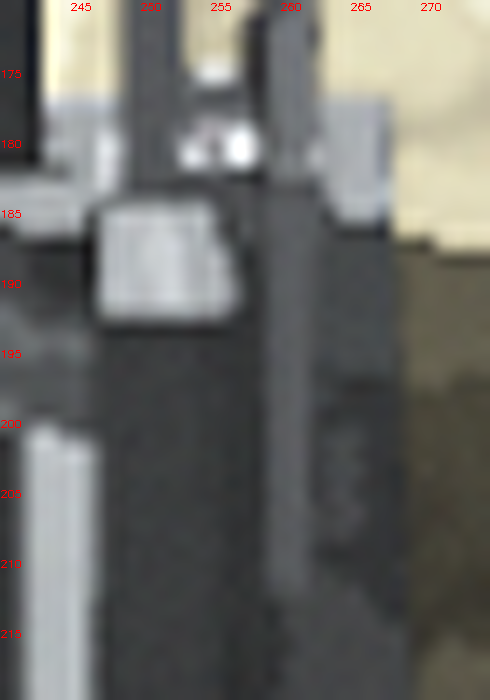

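The released gate stands about 5 mm off the post (end face u 258.5–262; contact was at about 256.7), which is too near the 6 mm limit. I'll push again and withdraw much more slowly.

```bash
cat >> h.py <<'E'
def edge(v0=200,v1=211):
    s=snap('side'); g=cv2.cvtColor(s['color'],cv2.COLOR_RGB2GRAY)[v0:v1,252:266].mean(0); print('edge profile 252..',np.round(g).astype(int))
E
python3 -m inch '[0,-0.003,0,0,0,0,0.03, 0,-0.002,0,0,0,0,0.03, 0,-0.001,0,0,0,0,0.03, 0,-0.0007,0,0,0,0,0.03]'; python3 -m inch '[0,-0.0007,0,0,0,0,0.03]'; python3 -m inch '[0,-0.0005,0,0,0,0,0.03]';python3 -c "
from h import *
edge();sw(97)"
```

```text
clock: 21.98
tool_pos: [0.5275, -0.0454, 0.2909]
orientation: [38.5, 89.9, 133.2]
force: [-0.8, 0.5, 0.8]
opening: 0.0301
clock: 22.1
tool_pos: [0.5279, -0.0454, 0.2908]
orientation: [68.8, 89.9, 163.6]
force: [-3.5, 0.3, 2.7]
opening: 0.0302
clock: 22.22
tool_pos: [0.5281, -0.0455, 0.2907]
orientation: [76.6, 89.8, 171.3]
force: [-2.5, 1.3, 1.5]
opening: 0.0299
edge profile 252.. [55 55 56 56 49 79 90 89 79 68 67 56 53 54]
t 22.275 tcp [ 0.5281 -0.0454  0.2906] grasp [ 0.5277 -0.0454  0.1316] jaw -175.25 tilt [-1.0e+00  2.7e-03  6.0e-04] F [-3.6 -0.   2.4] M [0.14 1.31 0.03] open 0.0299 q [ 16.3  13.1 -26.2  -0.1 -50.8 -11.5]
turn rotvec(tool deg) [-2.25  0.04 -0.15]
world shift [-0.01   -0.0009  0.0004] tool shift after turn [-0.0004  0.0101  0.0004] before turn [-0.0003  0.0101 -0.    ]
```

```bash
python3 -m inch '[0,0.0003,0,0,0,0,0.03, 0,0.0003,0,0,0,0,0.03]'|grep force;python3 -c "
from h import *
edge()"; python3 -m inch '[0,0.0004,0,0,0,0,0.03, 0,0.0004,0,0,0,0,0.03, 0,0.0004,0,0,0,0,0.03]'|grep -E "force|tool_pos";python3 -c "
from h import *
edge()"; python3 -m inch '[0,0.0005,0,0,0,0,0.03, 0,0.0005,0,0,0,0,0.03]'|grep -E "force|tool_pos"; python3 -c "
from h import *
edge();sw(97)"
```

```text
force: [-0.6, -0.3, 0.6]
edge profile 252.. [56 55 55 55 50 80 89 89 78 69 67 59 53 53]
tool_pos: [0.5269, -0.0455, 0.2909]
force: [0.4, -0.1, -0.2]
edge profile 252.. [57 56 54 56 51 58 84 89 90 73 67 61 55 53]
tool_pos: [0.526, -0.0455, 0.291]
force: [-0.6, -0.4, 0.3]
edge profile 252.. [57 56 55 55 51 55 82 90 89 70 66 65 56 53]
t 23.3 tcp [ 0.5259 -0.0455  0.2909] grasp [ 0.5259 -0.0454  0.1319] jaw -175.24 tilt [-1.e+00  0.e+00  8.e-04] F [ 0.3  0.3 -0.3] M [ 0.02  0.14 -0.07] open 0.0301 q [ 16.3  12.8 -26.6  -0.1 -50.6 -11.5]
turn rotvec(tool deg) [-2.24  0.04 -0.  ]
world shift [-0.0078 -0.0007  0.0001] tool shift after turn [-0.0001  0.0079  0.0002] before turn [-0.0001  0.0079 -0.0001]
```

```bash
python3 -m inch '[0,0.002,0,0,0,0,0.03, 0,0.003,0,0,0,0,0.03, -0.002,0.002,0,0,0,0,0.03, -0.01,0,0,0,0,0,0.03, -0.02,0,0,0,0,0,0.03, -0.02,0,0,0,0,0,0.03, -0.02,0,0,0,0,0,0.03, 0,0,0,0,0,0,0.0, 0,0,0,0,0,0,0]'; python3 -c "
from h import *
edge()
s=snap('side');crop(s,225,135,305,215,9,'pics/s20.png')
import sys
th=np.radians(97.3); P=np.array([.5227,-.084])+.110*np.array([np.cos(th),np.sin(th)])-.040*np.array([np.sin(th),-np.cos(th)]);print(P)
plan([*P,.19],187.3)"
```

```text
clock: 24.42
tool_pos: [0.5183, -0.0463, 0.3683]
orientation: [-70.0, 89.9, 24.8]
force: [-0.4, 0.6, -1.2]
opening: 0.0155
edge profile 252.. [61 61 60 61 64 64 84 89 89 67 54 54 54 53]
[0.46904712 0.0200258 ]
t 24.525 tcp [ 0.5184 -0.0463  0.368 ] grasp [ 0.5186 -0.0462  0.209 ] jaw -175.22 tilt [-1.0e+00 -1.7e-03  5.0e-04] F [-0.1  0.2  0.3] M [0.06 0.14 0.03] open 0.0072 q [ 16.5   7.6 -21.8  -0.  -60.6 -11.7]
turn rotvec(tool deg) [-2.52  0.03  0.1 ]
world shift [-0.0493  0.0664 -0.019 ] tool shift after turn [0.019  0.0405 0.0721] before turn [0.019  0.0436 0.0702]
```

View pics/s20.png

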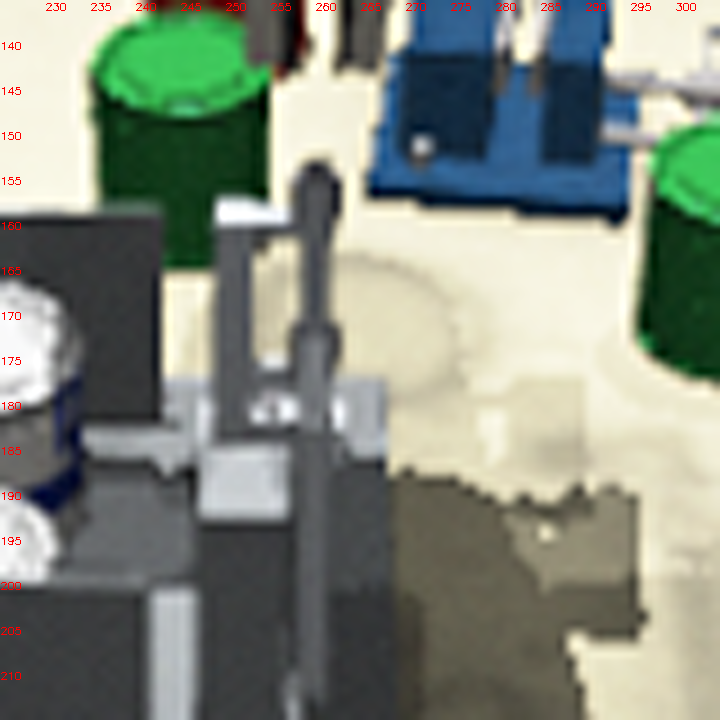

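```bash
python3 -m inch '[0,0,0,-2.5,0,0,0, 0,0.02,0.01,0,0,0,0, 0,0.02,0.03,0,0,0,0, 0,0.002,0.03,0,0,0,0, 0,0,0,0,0,0,0]'; python3 -c "
from h import *
plan([.469,.02,.125],187.3)"
```

```text
clock: 25.15
tool_pos: [0.4658, 0.0187, 0.3644]
orientation: [99.4, 89.7, -163.3]
force: [-0.5, -0.0, -0.6]
opening: 0.0002
t 25.15 tcp [0.4658 0.0187 0.3644] grasp [0.4651 0.0185 0.2054] jaw -172.73 tilt [-1.0e+00  4.8e-03 -8.0e-04] F [-0.5 -0.  -0.6] M [ 0.04  0.09 -0.01] open 0.0002 q [ 26.6   2.5 -28.   -0.1 -59.8 -19.3]
turn rotvec(tool deg) [-0.03 -0.05 -0.28]
world shift [ 0.0032  0.0013 -0.0804] tool shift after turn [ 0.0804 -0.0033  0.0009] before turn [ 0.0804 -0.0037  0.001 ]
```

```bash
python3 -m inch '[0.02,-0.001,0,0,0,0,0, 0.02,0,0,0,0,-0.1,0, 0.02,0,0,0,0,-0.1,0, 0.018,0,0,0,0,0,0, 0,0,0,0,0,0,0]'; python3 -c "
from h import *
plan([.476,.02,.125],187.3);edge()"
```

```text
clock: 25.78
tool_pos: [0.4666, 0.0172, 0.2825]
orientation: [115.9, 89.7, -146.8]
force: [-0.3, 0.5, 0.4]
opening: 0.0001
t 25.775 tcp [0.4666 0.0172 0.2825] grasp [0.4659 0.0167 0.1235] jaw -172.7 tilt [-1.      0.0046 -0.0023] F [-0.3  0.5  0.4] M [0.03 0.14 0.02] open 0.0001 q [ 26.4   8.  -34.3   0.  -48.  -19.1]
turn rotvec(tool deg) [ 0.   -0.13 -0.27]
world shift [0.0094 0.0028 0.0015] tool shift after turn [-0.0015 -0.0097  0.0016] before turn [-0.0015 -0.0097  0.0016]
edge profile 252.. [60 62 60 61 56 75 94 96 96 78 70 85 87 78]
```

Now I push slowly towards the stop (tool −y).

```bash
python3 -m inch '[0,-0.004,0.001,0,0,-0.2,0, 0,-0.004,0.001,0,0,0,0, 0,-0.002,0,0,0,0,0]'; python3 -m inch '[0,-0.0015,0,0,0,0,0, 0,-0.0015,0,0,0,0,0]'; python3 -m inch '[0,-0.0015,0,0,0,0,0]';python3 -m inch '[0,-0.001,0,0,0,0,0]';python3 -c "
from h import *
edge()
s=snap('side');crop(s,225,135,305,215,9,'pics/s21.png')"
```

```text
clock: 26.2
tool_pos: [0.4781, 0.0208, 0.2851]
orientation: [-114.0, 89.8, -16.6]
force: [-0.5, -0.2, 0.8]
opening: 0.0001
clock: 26.45
tool_pos: [0.4815, 0.0213, 0.2856]
orientation: [-106.8, 89.7, -9.4]
force: [0.6, 0.1, -0.4]
opening: 0.0005
clock: 26.58
tool_pos: [0.4831, 0.0215, 0.2857]
orientation: [-106.0, 89.7, -8.7]
force: [0.3, 0.7, 0.0]
opening: 0.0003
clock: 26.7
tool_pos: [0.4841, 0.0217, 0.2857]
orientation: [-106.2, 89.7, -8.9]
force: [-0.1, 0.1, 0.4]
opening: 0.0003
edge profile 252.. [62 61 61 62 52 66 91 97 97 72 66 83 86 85]
```

View pics/s21.png

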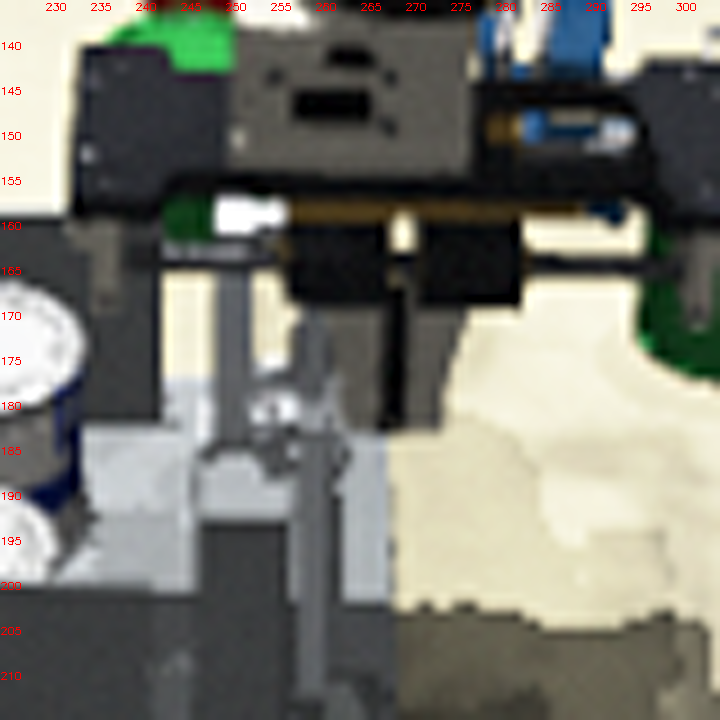

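```bash
for k in 1; do python3 -m inch '[0,-0.001,0,0,0,0,0]'|grep -E "pos|force";python3 -m inch '[0,-0.001,0,0,0,0,0]'|grep -E "pos|force";python3 -m inch '[0,-0.001,0,0,0,0,0]'|grep -E "pos|force"; done;python3 -c "
from h import *
edge()"
```

```text
tool_pos: [0.4851, 0.0218, 0.2856]
force: [0.1, 0.2, -0.2]
tool_pos: [0.486, 0.0219, 0.2855]
force: [-3.1, 1.1, 1.1]
tool_pos: [0.4865, 0.0219, 0.2854]
force: [-5.4, 1.5, 5.0]
edge profile 252.. [61 61 61 61 52 85 97 97 84 71 68 83 87 85]
```

```bash
python3 -m inch '[0,0.0003,0,0,0,0,0,0,0.0003,0,0,0,0,0,0,0.0004,0,0,0,0,0,0,0.0005,0,0,0,0,0]'|grep -E "pos|force";python3 -c "
from h import *
edge()";python3 -m inch '[0,0.001,0,0,0,0,0,0,0.002,0,0,0,0,0,0,0.004,0,0,0,0,0,0,0.008,0,0,0,0,0,0,0.01,0,0,0,0,0]'|grep -E "pos|force";python3 -c "
from h import *
edge()"
```

```text
tool_pos: [0.4854, 0.0218, 0.2855]
force: [-0.4, -0.1, 0.2]
edge profile 252.. [61 60 60 61 53 74 92 96 93 76 68 82 86 86]
tool_pos: [0.4593, 0.0184, 0.2853]
force: [-0.4, -0.3, 0.2]
edge profile 252.. [ 61  61  61  61  56  73  93  97  96  74  72 100  97  89]
```

```bash
python3 -m inch '[0,0.01,0,0,0,0,0,-0.03,0,0,0,0,0,0,-0.05,0,0,0,0,0,0,-0.05,0,0,0,0,0,0,0,0.03,0.03,0,0,0,0,0,0.0,0.05,0,0,0,0,0,0.0,0.05,0,0,0,0,0,0.0,0.05,0,0,0,0,0,0.0,0.05,0,0,0,0,0,0.0,0.05,0,0,0,0,0,0.0,0.0,0,0,0,0]';python3 -c "
from h import *
edge()
s=snap('side');crop(s,195,135,285,230,8,'pics/s22.png')
s=snap('top');crop(s,215,130,325,225,7,'pics/t22.png')"
```

```text
clock: 29.82
tool_pos: [0.3738, 0.2956, 0.4205]
orientation: [-56.5, 89.7, 40.7]
force: [0.7, -1.0, -0.3]
opening: 0.0004
edge profile 252.. [ 61  62  61  59  73 131 111  95  94  90  95 191 211 209]
```

View pics/s22.png

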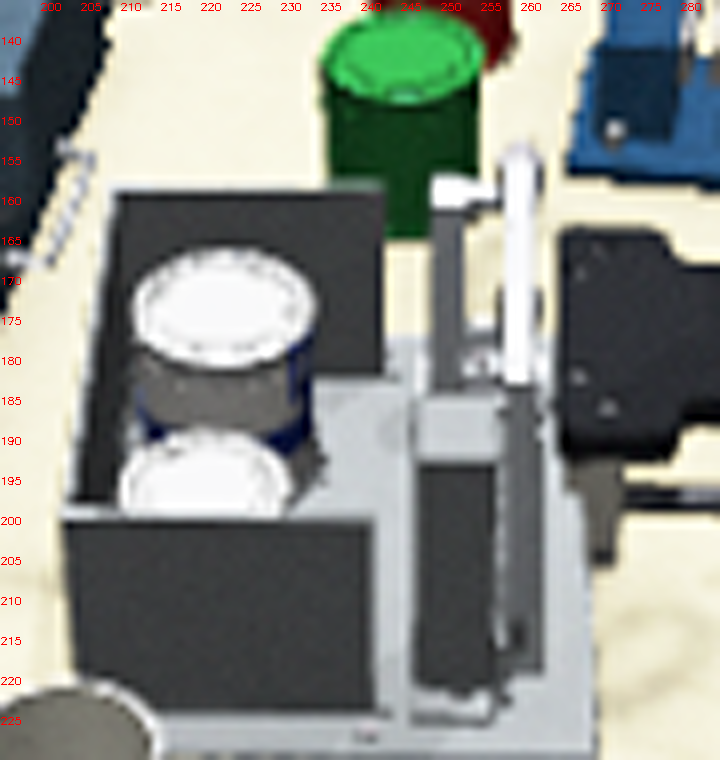

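View pics/t22.png

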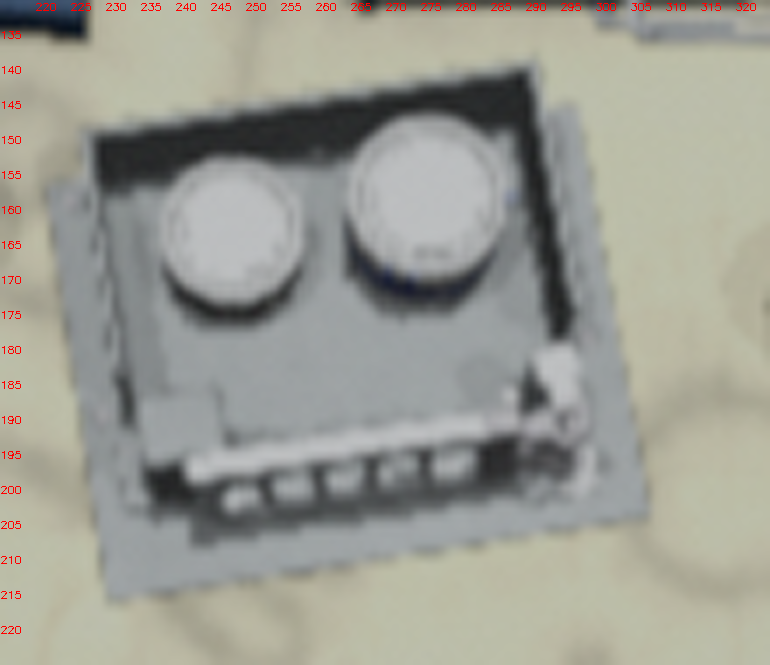

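```bash
python3 - <<'E'
from h import *
t=snap('top')
vs,us=np.mgrid[185:202,238:292];d=t['depth'][185:202,238:292]
M=R.from_euler('xyz',t['attitude'],degrees=True).as_matrix();K=t['K']
W=np.stack([(us-K[0,2])/K[0,0]*d,-(vs-K[1,2])/K[1,1]*d,-d],-1)@M.T+t['position']
k=(W[...,2]>.135)&(W[...,2]<.16)
Q=W[k];print(k.sum(),np.median(Q[:,2]))
vx,vy,x0,y0=cv2.fitLine(Q[:,:2].astype(np.float32),cv2.DIST_HUBER,0,.002,.01).ravel();print(np.degrees(np.arctan2(vy,vx))%180,Q[:,1].min(),Q[:,1].max())
plan()
E
```

```text
182 0.1401270004524403
96.43303 -0.06377853363734302 0.06568454568727095
t 30.025 tcp [0.3744 0.2923 0.4209] grasp [0.3751 0.2929 0.2619] jaw -173.05 tilt [-1.     -0.0048  0.0032] F [ 0.5 -0.   0.5] M [-0.02  0.1   0.01] open 0.0 q [ 61.8   0.6 -22.3   0.1 -66.9 -54.9]
turn rotvec(tool deg) [0.   0.18 0.27]
```

```bash
python3 -c "
from plant import ctrl
print(ctrl.close_job())"
```

```text
the job is handed in; nothing more can be done
None
```

I hung the gate on both pins while it stood about 50° open, swung it shut against the stop post, let go and handed the job in at about 30 s of the 69 s. No verdict came back.

**Lift and hang:** I gripped the top rail, lifted the gate out of its rest and brought it in from the bay's −x side. It was lowered in steps of about 1 mm. The knuckles slid over both pins without resistance and met the brackets at about 40 mm height with 5 N.

**Shutting:** When I first let go, the gate came back roughly 5 mm from the post, too close to the 6 mm limit. I pushed it again at the hinge end and then near the free end, with about 7 N at most on the wrist. After the last push it stayed within about 1 mm of contact.

**Last checks:**
- **Gate:** it stands across the mouth at 96.4°, against 97.3° estimated from the bay's front edge. That difference is within the measuring error.
- **Seating:** the last side picture still shows the gate on its hinge. The gate's top read 140 mm in the top camera's depth, where 144 mm was expected. This is the one check that disagreed, and I put it down to calibration and depth noise because the fingers felt the bracket when the gate seated.
- **Tins and arm:** both tins are upright where they stood at the start, and the arm is well clear of everything.

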